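# Riddle the mixed connector hardware

### The arm

A 7-joint arm with a two-finger parallel gripper is mounted at the origin on the work surface. World frame = base frame: x ahead of the robot, y to its left, z up, the work surface at z = 0. Lengths are in mm, angles in degrees, forces in N, time in s.
With the tool pointing down it reaches from about 350 to 900 mm from the base axis. Payload 7.2 kg.
Tool frame: the origin (TCP) lies on the centre line of the jaws, within the pads' length; the fingertips stand 11 mm ahead of it and the grasp point (between the pads) lies 8 mm behind it (tip_extent is the distance from the TCP to the fingertips, in mm); z points along the fingers, y is the line along which they close (so a half turn about z gives the same grasp; the last joint's range is limited). The gripper opens to 88 mm and grips with 3 to 60 N. Pads are 20 mm wide; open, the fingers measure 115 mm over their backs; the gripper's body (75 mm by 178 mm) begins 61 mm behind the grasp point.
Start: joints at [71.379, 23.554, -0.728, 91.456, 0.321, 64.991, -4.71], TCP at [158.729, -604.511, 233.653] pointing down, gripper open.
Joint ranges: [-169.25, 169.25], [-16.82, 113.86], [-84.01, 82.57], [7.8, 145.47], [-59.2, 239.2], [7.22, 106.19], [-163.78, 163.78]. Speed limits (degrees/s): [136.94, 136.94, 172.46, 172.46, 180, 180, 180].

### API

Orientations are given as a 3x3 rotation matrix whose columns are the frame's x, y, z axes.
In Python, from plant import * gives the robot as it stands. The module is installed in compiled form; this text tells all that it offers.
- The arm moves only by the shell command python3 -m jog 'ROWS' [OPENING]. ROWS is JSON, one flat list of numbers, 6 for each row, row after row: the shift along the tool's x, y, z each as a share of 0.3 m, from -1 to 1, then the turn, a rotation vector about the tool's x, y, z each as a share of 180 degrees, from -1 to 1. In form: [dx, dy, dz, rx, ry, rz, dx, dy, dz, rx, ry, rz, ...]. A call has 1 to 12 rows; each row shifts and turns the commanded pose from where the row before left it, along the tool's axes as they then stand; what a row does not reach is not made up. A row lasts 1/12 s, in which the tool goes at most 41.7 mm and 7.16 degrees, less where a joint would pass 70% of its speed; a pose out of reach is approached as far as the arm can. A call with a number of a shift or a turn outside -1 to 1 is refused whole. A call with a gripper value outside its range is refused whole. OPENING is the closure, from -1 (fully open) to 1 (shut), set as the call begins (- or left out, the last holds). The fingers move at their own pace and stop on an object; the grip force is fixed at half the most. Time passes only in rows, so rows that do not move let the fingers close. It gives the time, the measured TCP pose, the force, the opening and the grip force at its end, in the units of the state.
- state(): the state, without advancing time (a new reading comes with each control period).
- capture(name): name is "side" or "top" or "wrist"; returns (picture, depth): 400x640x3 uint8, red, green, blue; 400x640 float32, mm along the optical axis (not along the pixel's ray), 0 where there is no reading.
- camera_info(name): a dict with "vertical_fov" (degrees; the focal length in pixels is half the picture's height over the tangent of half this angle, whatever the lens; pixels are square), "cx", "cy" (the principal point, pixels), "T" (4x4, takes a point from camera to world coordinates); the wrist camera has in their place "hand_eye" (4x4, takes a point from camera to tool coordinates, whose origin is the TCP and whose axes are the flange's). Camera axes: x right, y up, looking along -z (the intrinsics and any distortion apply to the point x, -y, -z); pixel columns grow to the right and rows downward; lengths in mm; the calibration is good to about 2 mm. A picture is of the moment at which its call begins: read the wrist's pose just before it. camera_info takes no time and is no camera call.
- sign_off(): hands the job in; it is judged then, once.
The state is a dict: "t": time; "joints": joint angles; "dq": joint speeds; "joint_torque": joint torques, N m; "position": TCP position; "tool_rot": TCP orientation; "ft_force": force on the tool from outside, world axes, zero at the start; "ft_torque": the same for the moment, N m; "opening": opening from 0.0 (shut) to 1.0 (fully open); "grasp_force": force on a finger pad.
Only numpy, scipy, OpenCV 4.12 (cv2) and the standard library are available. Lean on these libraries where they do the work, as an engineer would, in place of code of your own. Each camera call takes 0.05 s, during which the arm holds its last target. There are 200 camera calls.

### The job

Draw the sieve of mixed hardware right out from under the riser, let it go flat on the open bench and take it up again by its handle. Shake it, held over the wide shallow tray until all four small nuts have dropped into the tray and only the three large adapters are left in the sieve, then tip the adapters out over its mouth into the deep square bin. Set the empty sieve down flat on the open bench, and do not shift the other things on the bench.

Things in the scene. Friction and masses are not known exactly. Their poses are not given: they have to be found in the camera images.
- riser: Grey laminate riser shelf on two side panels, 440 mm wide, 300 mm deep, open in front and behind, with a bench instrument on top; fixed. Origin: floor level, centre of its footprint. Its -x axis points out of its open front; the front edge of the board is 150 mm from the origin in -x. Board underside 92 mm above the bench; instrument top 240 mm above it.
- sieve: Aluminium sieve, 0.20 kg with handle. Origin: underside, centre of the hole field: 110 by 110 mm, 16 square holes of 18 to 19 mm between flat bars 12 mm wide crossing at -30, 0, +30 mm; floor top 4 mm up. -x: pouring mouth, +x: handle, z up. Back wall at x = +57 mm, 32 mm high. Starts on the bench, mouth out, handle pushed under the riser, out of reach.
- sieve_handle: The sieve's black handle, part of the sieve (same frame and origin as sieve): a straight bar 16 mm wide (along y) and 24 mm high (10 to 34 mm above the sieve's underside), from the back wall out to x = +152 mm.
- sieve_grip (a point): Point on the handle, to hold it by, 37 mm behind the back wall: 94 mm in +x and 24 mm up from the sieve's origin. Carried smoothly and level, the sieve keeps its pieces where they lie (friction between them about 0.4; shake briskly to make them slide).
- sieve_lip (a point): Middle of the edge of the pouring mouth: 85 mm in -x and 18 mm up from the sieve's origin. From the holes (x = -55 mm) a plain apron slopes up 14 mm to this edge and holds the large pieces back while the sieve is near level; tipped mouth-down by 60 degrees or more they slide out over it.
- rim_left (a point): Point on the rolled rim of the sieve's +y side wall, where it passes the apron (no pieces near it): x = -70, y = +59, z = 28 mm from the sieve's origin. The rim is 8 mm wide (y 55 to 63 mm), 24 to 32 mm high, and runs straight from x = -85 to +59 mm.
- rim_right (a point): The same point on the rim of the -y side wall: x = -70, y = -59, z = 28 mm. The tin or the vial stands beside each rim (swapped at random): grip the rim on the vial's side, one finger inside, one outside.
- tray: Grey plastic catch tray, the wide shallow one: 170 mm (x) by 200 mm (y), 40 mm high, walls and floor 4 mm; stands firm. Origin: centre of its underside.
- bin: Grey plastic parts bin, the square deep one: 160 by 160 mm, 70 mm high, walls and floor 4 mm; stands firm. Origin: centre of its underside.
- nut0: Small steel hexagon nut, 16 mm across corners, 8 mm thick, 10 g; origin: centre of its underside. Starts lying on a crossing of the sieve's bars; goes through a hole once it slides off the bars.
- nut1: Small steel hexagon nut, 16 mm across corners, 8 mm thick, 10 g; origin: centre of its underside. Starts lying on a crossing of the sieve's bars; goes through a hole once it slides off the bars.
- nut2: Small steel hexagon nut, 16 mm across corners, 8 mm thick, 10 g; origin: centre of its underside. Starts lying on a crossing of the sieve's bars; goes through a hole once it slides off the bars.
- nut3: Small steel hexagon nut, 16 mm across corners, 8 mm thick, 10 g; origin: centre of its underside. Starts lying on a crossing of the sieve's bars; goes through a hole once it slides off the bars.
- adapter0: Large steel coaxial adapter, a stepped cylinder 26 mm across and 30 mm long (23 mm across its upper half), 35 g; too large for the holes. Origin: centre of its underside, z along its length. Starts standing in the sieve.
- adapter1: Large steel coaxial adapter, a stepped cylinder 26 mm across and 30 mm long (23 mm across its upper half), 35 g; too large for the holes. Origin: centre of its underside, z along its length. Starts standing in the sieve.
- adapter2: Large steel coaxial adapter, a stepped cylinder 26 mm across and 30 mm long (23 mm across its upper half), 35 g; too large for the holes. Origin: centre of its underside, z along its length. Starts standing in the sieve.
- tin: Bystander. Squat aluminium tin, 60 mm across, 55 mm high; stands 11 to 15 mm from one of the sieve's rims, too near for a finger. Origin: centre of its underside.
- vial: Bystander. Slim white vial, 18 mm across, 58 mm high; stands beside the other rim, with about 34 mm free between. Origin: centre of its underside.
- filter: Bystander. Small aluminium filter block, 50 by 36 by 22 mm, with a connector stub at each end (72 mm over all). Origin: centre of its underside.
- driver: Bystander. Screwdriver lying on the bench, about 200 mm long, handle to -x.
- reel: Bystander. Solder reel lying flat, 64 mm across, 36 mm high. Origin: centre of its underside.
- meter: Bystander. Handheld meter lying on its back, 140 by 72 by 30 mm. Origin: centre of its underside.

How it is judged:
By the outcome, as a careful person would: the job done as asked, in the order asked, and still so for the second after the job is handed in, with the robot touching nothing.
It also fails if it takes over 72 s, if anything falls off the work surface, if the arm or the gripper's body presses on something with over 40 N, if the wrist force passes 120 N, or if a joint passes its speed limit or range.

## Working session

There is one attempt and no reset: what is moved stays moved. The work goes in short steps, Python scripts to look and compute and a shell command to move; the robot and the scene stay as the last step left them, time stands still between calls to the robot, and variables do not carry over. Pictures are saved under pics/ and viewed, at most 10 in all, crops included, and the job is handed in when it is done.

```bash
mkdir -p pics; cat > h.py <<'E'
from plant import *
import numpy as np, cv2
def look(name):
    s=state(); p,d=capture(name); i=camera_info(name)
    if 'T' in i: T=np.array(i['T'])
    else:
        W=np.eye(4); W[:3,:3]=np.array(s['tool_rot']); W[:3,3]=s['position']; T=W@np.array(i['hand_eye'])
    f=200/np.tan(np.radians(i['vertical_fov'])/2)
    return p,d,dict(T=T,f=f,cx=i['cx'],cy=i['cy'],info=i)
def cloud(d,c):
    v,u=np.mgrid[0:d.shape[0],0:d.shape[1]]
    P=np.stack([(u-c['cx'])/c['f']*d,-(v-c['cy'])/c['f']*d,-d],-1)
    return P@c['T'][:3,:3].T+c['T'][:3,3]
def ray(u,v,c,z):
    r=c['T'][:3,:3]@np.array([(u-c['cx'])/c['f'],-(v-c['cy'])/c['f'],-1.]); o=c['T'][:3,3]
    return o+r*(z-o[2])/r[2]
E
python3 - <<'E'
from h import *
for n in('top','side'):
    p,d,c=look(n); cv2.imwrite(f'pics/{n}0.png',p[...,::-1]); np.savez(f'{n}0.npz',p=p,d=d,**{k:c[k] for k in('T','f','cx','cy')})
    print({k:v for k,v in c['info'].items()},c['f'])
print(state())
E
```

```text
{'vertical_fov': 53.29571971744611, 'cx': 317.9876381502225, 'cy': 201.09831484675044, 'T': array([[-2.87458744e-02,  9.95730784e-01, -8.77147697e-02,
         4.67025992e+02],
       [-9.99479860e-01, -2.99151937e-02, -1.20453679e-02,
         9.14568669e+01],
       [-1.46179480e-02,  8.73228911e-02,  9.96072803e-01,
         1.17706532e+03],
       [ 0.00000000e+00,  0.00000000e+00,  0.00000000e+00,
         1.00000000e+00]])} 398.55888050693767
{'vertical_fov': 55.68163775208091, 'cx': 318.47629741898226, 'cy': 199.7938667632643, 'T': array([[-7.08608686e-01,  5.61601142e-01, -4.27174305e-01,
         7.74950891e+01],
       [-7.05558887e-01, -5.70627619e-01,  4.20203256e-01,
         6.01583270e+02],
       [-7.77082850e-03,  5.99156305e-01,  8.00594365e-01,
         9.65170090e+02],
       [ 0.00000000e+00,  0.00000000e+00,  0.00000000e+00,
         1.00000000e+00]])} 378.67958506892444
{'t': 0.1, 'joints': array([71.37793629, 23.59544663, -0.72621864, 91.49636828,  0.3231525 ,
       64.99215675, -4.71128793]), 'dq': array([ 0.00903098, -0.05899915, -0.03839294, -0.05090313,  0.00693513,
       -0.01137218, -0.10142672]), 'joint_torque': array([ 2.47575488e-03, -5.89097357e+01,  6.44015931e-01, -2.91706502e+01,
       -5.36728499e-02,  1.45425531e-02,  4.03548154e-05]), 'position': array([ 158.57495755, -604.10944424,  232.91386382]), 'tool_rot': array([[ 9.67208726e-01,  2.53982326e-01, -5.08181827e-04],
       [ 2.53982789e-01, -9.67207814e-01,  1.33720072e-03],
       [-1.51892085e-04, -1.42242164e-03, -9.99998977e-01]]), 'ft_force': array([-0.21205559, -0.2459805 ,  0.05374273]), 'ft_torque': array([-0.02050315, -0.0178923 , -0.01553891]), 'grasp_force': 0.0, 'opening': 1.003345319392004}
```

View pics/top0.png

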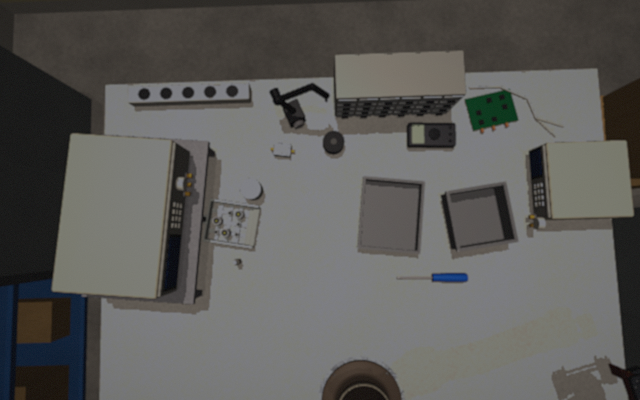

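View pics/side0.png

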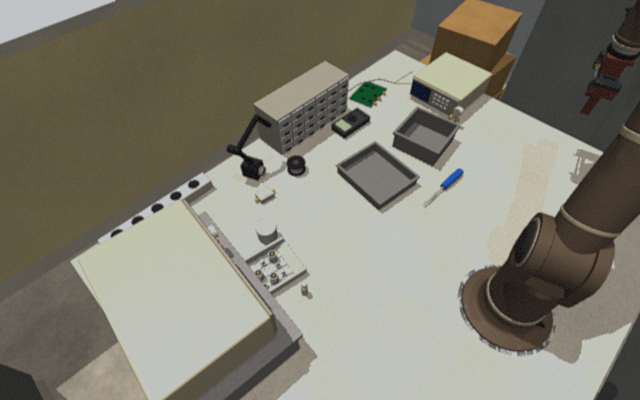

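```bash
python3 - <<'E'
from h import *
z=np.load('top0.npz'); c={k:z[k] for k in('T','f','cx','cy')}; p,d=z['p'],z['d']
X=cloud(d,c)
cr=cv2.resize(p[160:290,190:290],None,fx=6,fy=4.6*1.0,interpolation=cv2.INTER_CUBIC)
cr=cv2.resize(p[165:280,185:305],None,fx=5,fy=5,interpolation=cv2.INTER_CUBIC)
cv2.imwrite('pics/crop.png',cv2.convertScaleAbs(cr[...,::-1],alpha=1.6))
def box(m,name):
    m=m.astype(np.uint8); n,l,s,ct=cv2.connectedComponentsWithStats(m)
    for i in range(1,n):
        if s[i,4]>12:
            q=X[l==i][:,:2].astype(np.float32); r=cv2.minAreaRect(q); print(name,s[i],np.round(r[0]),np.round(r[1]),round(r[2],1),'z',np.round(np.percentile(X[l==i][:,2],[5,50,95])))
h=X[...,2]
tbl=(d>0)&(h>8)&(h<75); box(tbl,'low')
box((d>0)&(h>75)&(h<130),'board')
E
```

```text
low [333  72   1  25  25] [910.  51.] [ 0. 48.] 89.9 z [12. 42. 67.]
low [ 127   83  124   24 2418] [899. 481.] [362.  53.] 89.9 z [16. 41. 45.]
low [498  95   7   5  13] [ 868. -452.] [21.  9.] 59.2 z [ 8.  9. 12.]
low [282  99  23  30 400] [823. 169.] [74. 50.] 22.5 z [26. 55. 62.]
low [334 103 120  16 859] [ 820. -116.] [337.  27.] 86.7 z [14. 43. 71.]
low [475 109   6   7  13] [ 822. -378.] [15. 18.] 88.3 z [ 8.  9. 14.]
low [476 117   9   9  28] [ 793. -382.] [25. 17.] 54.0 z [ 8. 10. 12.]
low [491 117   7   6  16] [ 797. -424.] [17. 13.] 24.0 z [ 8.  9. 12.]
low [535 117  29  11  66] [ 779. -572.] [70.  8.] 52.2 z [12. 30. 52.]
low [504 119   4   9  20] [ 786. -458.] [ 9. 25.] 84.1 z [ 8. 10. 14.]
low [ 406  123   50   26 1225] [ 753. -231.] [141.  72.] 88.1 z [20. 31. 36.]
low [491 124   6   7  18] [ 776. -420.] [ 9. 22.] 60.1 z [ 9. 11. 17.]
low [478 127   6   6  16] [ 767. -383.] [16. 10.] 16.2 z [ 8. 10. 14.]
low [322 131  22  22 377] [741.  58.] [61. 64.] 88.3 z [33. 37. 41.]
low [270 143  24  15 238] [724. 209.] [69. 37.] 83.5 z [15. 23. 27.]
low [528 147  23  83 787] [ 5
[... 1226 characters left out ...]
6 z [11. 32. 61.]
low [ 321  361   80   39 1836] [60.  1.] [222. 105.] 88.6 z [ 9. 15. 56.]
board [334  78   1  24  24] [870.  51.] [ 0. 47.] 89.7 z [ 79. 103. 125.]
board [335  99 125  12 717] [ 819. -119.] [ 13. 338.] 0.1 z [ 77. 100. 128.]
board [280 101  13  11  76] [830. 185.] [29. 16.] 79.0 z [ 78.  99. 121.]
board [115 136  13   1  13] [757. 640.] [33.  1.] 87.7 z [108. 110. 112.]
board [  81  139  129  166 3573] [530. 570.] [300. 440.] 84.5 z [104. 111. 114.]
board [ 536  141   97   79 6854] [ 599. -622.] [210. 232.] 0.0 z [ 92. 100. 104.]
board [537 219   8  10  55] [ 484. -502.] [19. 25.] 89.6 z [76. 78. 81.]
board [340 384  47  16 375] [53.  0.] [122.  38.] 89.0 z [ 76.  98. 127.]
```

View pics/crop.png

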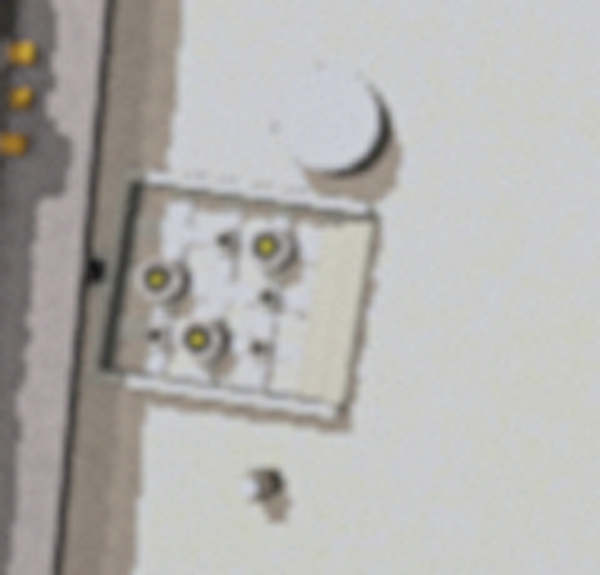

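```bash
python3 - <<'E'
from h import *
z=np.load('top0.npz'); c={k:z[k] for k in('T','f','cx','cy')}
for u,v in[(212.4,201.6),(260,208),(254,247.4),(206.5,239)]: print(ray(u,v,c,31).round(1))
X=cloud(z['d'],c)
# rim points: height 28-36 thin; vial/tin tops
for lo,hi,b in((52,64,(540,680,240,360)),(50,66,(370,430,310,380))):
    m=(X[...,2]>lo)&(X[...,2]<hi)&(X[...,0]>b[0])&(X[...,0]<b[1])&(X[...,1]>b[2])&(X[...,1]<b[3])
    q=X[m]; print(q.mean(0).round(1),np.ptp(q,axis=0).round(1))
m=(X[...,2]>104)&(X[...,2]<118)&(X[...,1]>330)&(X[...,1]<800)&(X[...,0]<720)&(X[...,0]>300)
print(np.round(cv2.boxPoints(cv2.minAreaRect(X[m][:,:2].astype(np.float32)))))
E
python3 - <<'E'
from h import *
p,d,c=look('wrist'); print(c['info'])
E
```

```text
[575.7 411.2  31. ]
[553.  273.3  31. ]
[440.4 292.4  31. ]
[468.2 428.8  31. ]
[606.4 297.9  56.2] [57.6 57.1  9.9]
[400.8 344.   58.8] [ 8.5 10.9  8.7]
[[297. 442.]
 [718. 402.]
 [747. 700.]
 [326. 741.]]
{'vertical_fov': 61.24262779843924, 'cx': 316.1257218437568, 'cy': 200.79880693314578, 'hand_eye': array([[-3.19446744e-06,  9.57252879e-01,  2.89252356e-01,
         8.03597359e+01],
       [ 9.99999491e-01,  2.95039863e-04, -9.65362204e-04,
        -3.47221573e-01],
       [-1.00943672e-03,  2.89252206e-01, -9.57252392e-01,
        -1.50851027e+02],
       [ 0.00000000e+00,  0.00000000e+00,  0.00000000e+00,
         1.00000000e+00]])}
```

```bash
cat >> h.py <<'E'
from scipy.spatial.transform import Rotation as Ro
import json
def log():
    s=state(); open('log.jsonl','a').write(json.dumps([list(map(float,s['joints'])),list(map(float,s['position'])),np.array(s['tool_rot']).tolist()])+'\n'); return s
def plan(P,R=None,n=12,w=None):
    "rows from measured pose to P,R, straight; w: speed weights"
    s=log(); p0=np.array(s['position']); R0=np.array(s['tool_rot']); R=R0 if R is None else R; P=np.array(P,float)
    w=np.ones(n) if w is None else np.array(w,float); w/=w.sum(); a=0; Rc=R0; rv=Ro.from_matrix(R0.T@R).as_rotvec()
    out=[]
    for k in w:
        d=Rc.T@(P-p0)*k/300; r=rv*k/np.pi; Rc=Rc@Ro.from_rotvec(rv*k).as_matrix()
        out.append(np.concatenate([d,r]).round(4)); 
    mm=max(np.linalg.norm(o[:3])*300 for o in out); dg=max(np.linalg.norm(o[3:])*180 for o in out)
    print('at',p0.round(1),'max mm %.1f deg %.1f'%(mm,dg)); print('['+', '.join(' '.join(f'{x+0:g},' for x in o).rstrip(',') for o in out)+']')
def down(az):
    a=np.radians(az); x=np.array([np.cos(a),np.sin(a),0]); z=np.array([0,0,-1.]); return np.stack([x,np.cross(z,x),z],1)
E
python3 -m jog '[0.099,-0.09,0,0,0,0, 0.099,-0.09,0,0,0,0, 0.099,-0.09,0,0,0,0, 0.099,-0.09,0,0,0,0, 0.099,-0.09,0,0,0,0, 0.099,-0.09,0,0,0,0, 0.099,-0.09,0,0,0,0, 0.099,-0.09,0,0,0,0, 0.099,-0.09,0,0,0,0, 0.099,-0.09,0,0,0,0, 0.099,-0.09,0,0,0,0, 0.099,-0.09,0,0,0,0]' -1
python3 -c "
from h import *
plan([441,250,160],down(79.8),12)"
```

```text
t: 1.15
position: [421.7, -198.8, 233.8]
tool_rot: [[0.967, 0.254, 0.0], [0.254, -0.967, -0.0], [0.0, 0.0, -1.0]]
ft_force: [1.4, -1.3, 0.1]
opening: 0.999
grasp_force: 0.0
at [ 421.7 -198.8  233.8] max mm 37.9 deg 5.4
[0.0368, -0.1192, 0.0204, 0, 0, -0.0301, 0.0479, -0.1152, 0.0205, 0, 0, -0.0301, 0.0586, -0.1102, 0.0205, 0, 0, -0.0301, 0.0688, -0.1041, 0.0205, 0, 0, -0.0301, 0.0783, -0.0972, 0.0205, 0, 0, -0.0301, 0.0871, -0.0893, 0.0205, 0, 0, -0.0301, 0.0952, -0.0807, 0.0205, 0, 0, -0.0301, 0.1024, -0.0713, 0.0205, 0, 0, -0.0301, 0.1087, -0.0613, 0.0205, 0, 0, -0.0301, 0.114, -0.0508, 0.0205, 0, 0, -0.0301, 0.1183, -0.0398, 0.0205, 0, 0, -0.0301, 0.1215, -0.0284, 0.0205, 0, 0, -0.0301]
```

```bash

python3 -m jog '[0.037,-0.119,0.02,0,0,-0.03, 0.048,-0.115,0.02,0,0,-0.03, 0.059,-0.11,0.02,0,0,-0.03, 0.069,-0.104,0.02,0,0,-0.03, 0.078,-0.097,0.02,0,0,-0.03, 0.087,-0.089,0.02,0,0,-0.03, 0.095,-0.081,0.02,0,0,-0.03, 0.102,-0.071,0.02,0,0,-0.03, 0.109,-0.061,0.02,0,0,-0.03, 0.114,-0.051,0.02,0,0,-0.03, 0.118,-0.04,0.02,0,0,-0.03, 0.122,-0.028,0.02,0,0,-0.03]' 0.4
python3 -m jog '[0,0,0,0,0,0]'
python3 - <<'E'
from h import *
p,d,c=look('wrist'); cv2.imwrite('pics/w1.png',cv2.convertScaleAbs(p[...,::-1],alpha=1.4))
np.savez('w1.npz',p=p,d=d,**{k:c[k] for k in('T','f','cx','cy')})
s=log(); print(s['position'],s['joints'].round(1))
E
```

```text
t: 2.15
position: [441.5, 249.4, 161.3]
tool_rot: [[0.178, 0.984, 0.0], [0.984, -0.178, -0.0], [-0.0, 0.0, -1.0]]
ft_force: [1.0, 0.7, -0.1]
opening: 0.304
grasp_force: 0.0
t: 2.23
position: [440.2, 255.4, 161.1]
tool_rot: [[0.169, 0.986, -0.001], [0.986, -0.169, 0.005], [0.005, -0.002, -1.0]]
ft_force: [-0.5, -0.1, 0.9]
opening: 0.298
grasp_force: 0.0
[440.43614639 251.85131881 160.97614698] [ -1.3  22.2 -42.  110.2  18.   54.3 -62. ]
```

View pics/w1.png

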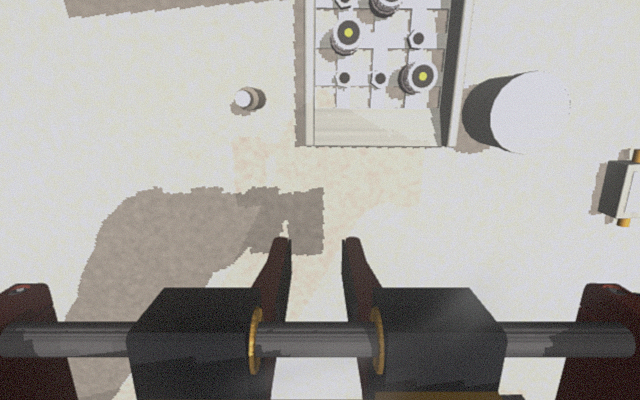

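```bash
python3 - <<'E'
from h import *
p,d,c=look('wrist'); X=cloud(d,c); print(state()['position'])
ok=(d>0)&(X[...,2]>27)&(X[...,2]<37)
ys=np.array([-.984,.177]);xs=np.array([.177,.984]);o=np.array([511.6,364.2])
q=X[ok][:,:2]-o; a=q@xs; b=q@ys
for lo,hi in((50,72),(-72,-50)):
    m=(b>lo)&(b<hi)&(a>-95)&(a<20); f=np.polyfit(a[m],b[m],1); print(m.sum(),'slope deg',np.degrees(np.arctan(f[0])),'b at -70',np.polyval(f,-70),'b range',np.percentile(b[m],[3,97]),'a min',np.percentile(a[m],[1]), np.median(X[ok][m][:,2]))
E
```

```text
[440.90179543 249.21204876 160.99611666]
1324 slope deg -0.0176447044803239 b at -70 56.728528684317176 b range [53.13662768 60.52267401] a min [-75.45131084] 31.451786119879046
1506 slope deg 0.07911166335080845 b at -70 -60.26214526989496 b range [-64.44896022 -56.99627213] a min [-75.20009901] 31.42478055792199
```

```bash
python3 -c "
from h import *
plan([444.6,312.3,90],down(79.8),4)"
```

```text
at [440.9 249.2 161. ] max mm 23.8 deg 0.0
[0.0523, -0.0063, 0.0592, -0.0001, 0, -0.0002, 0.0523, -0.0063, 0.0592, -0.0001, 0, -0.0002, 0.0523, -0.0063, 0.0592, -0.0001, 0, -0.0002, 0.0523, -0.0063, 0.0592, -0.0001, 0, -0.0002]
```

```bash
python3 -m jog '[0.052,-0.006,0.059,0,0,0, 0.052,-0.006,0.059,0,0,0, 0.052,-0.006,0.059,0,0,0, 0.052,-0.006,0.059,0,0,0, 0,0,0.05,0,0,0, 0,0,0.05,0,0,0, 0,0,0.04,0,0,0, 0,0,0.03,0,0,0, 0,0,0,0,0,0, 0,0,0,0,0,0]'; python3 - <<'E'
from h import *
s=log();print(s['position'])
p,d,c=look('wrist'); cv2.imwrite('pics/w2.png',cv2.convertScaleAbs(p[...,::-1],alpha=1.4))
E
```

```text
t: 3.17
position: [446.3, 309.8, 39.9]
tool_rot: [[0.183, 0.983, -0.0], [0.983, -0.183, -0.001], [-0.001, -0.0, -1.0]]
ft_force: [-0.6, 0.4, 0.7]
opening: 0.3
grasp_force: 0.0
[446.30517122 309.75967304  39.88977287]
```

View pics/w2.png

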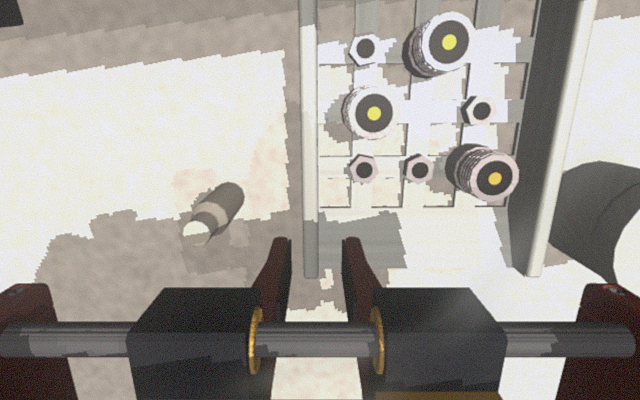

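```bash
python3 -m jog '[0,-0.003,0.015,0,0,0, 0,-0.002,0.015,0,0,0, 0,0,0,0,0,0]' && python3 -m jog '[0,0,0,0,0,0, 0,0,0,0,0,0, 0,0,0,0,0,0, 0,0,0,0,0,0, 0,0,0,0,0,0, 0,0,0,0,0,0]' 1; python3 -m jog '[0,0,0,0,0,0]'
```

```text
t: 3.47
position: [444.3, 310.5, 30.5]
tool_rot: [[0.182, 0.983, -0.0], [0.983, -0.182, -0.0], [-0.0, -0.0, -1.0]]
ft_force: [-0.3, 0.1, 0.1]
opening: 0.302
grasp_force: 0.0
t: 3.97
position: [444.5, 310.9, 31.0]
tool_rot: [[0.182, 0.983, 0.0], [0.983, -0.182, 0.0], [0.0, 0.0, -1.0]]
ft_force: [-2.0, 0.1, 1.7]
opening: 0.091
grasp_force: 30.0
t: 4.05
position: [444.5, 310.9, 31.0]
tool_rot: [[0.182, 0.983, -0.0], [0.983, -0.182, 0.0], [0.0, -0.0, -1.0]]
ft_force: [-0.5, 0.3, 2.4]
opening: 0.087
grasp_force: 30.0
```

Rim gripped (8 mm). Draw it out.

```bash
python3 -m jog '[-0.013,0,0,0,0,0, -0.027,0,0,0,0,0, -0.04,0,0,0,0,0, -0.047,0,0,0,0,0, -0.047,0,0,0,0,0, -0.047,0,0,0,0,0, -0.047,0,0,0,0,0, -0.047,0,0,0,0,0, -0.047,0,0,0,0,0, -0.047,0,0,0,0,0, -0.047,0,0,0,0,0, -0.047,0,0,0,0,0]' && python3 -m jog '[-0.033,0,0,0,0,0, -0.025,0,0,0,0,0, -0.015,0,0,0,0,0, -0.007,0,0,0,0,0, 0,0,0,0,0,0, 0,0,0,0,0,0]'
python3 - <<'E'
from h import *
s=log()
p,d,c=look('top'); cv2.imwrite('pics/t2.png',cv2.convertScaleAbs(cv2.resize(p[120:300,180:450],None,fx=2.9,fy=2.9,interpolation=cv2.INTER_CUBIC)[...,::-1],alpha=1.5))
E
```

```text
t: 5.05
position: [416.7, 160.4, 30.9]
tool_rot: [[0.183, 0.983, 0.0], [0.983, -0.183, -0.0], [-0.0, 0.0, -1.0]]
ft_force: [-0.5, 1.6, -0.1]
opening: 0.088
grasp_force: 30.0
t: 5.55
position: [412.7, 138.0, 30.9]
tool_rot: [[0.182, 0.983, -0.0], [0.983, -0.182, -0.002], [-0.002, -0.0, -1.0]]
ft_force: [-0.5, -2.9, 6.9]
opening: 0.088
grasp_force: 30.0
```

View pics/t2.png

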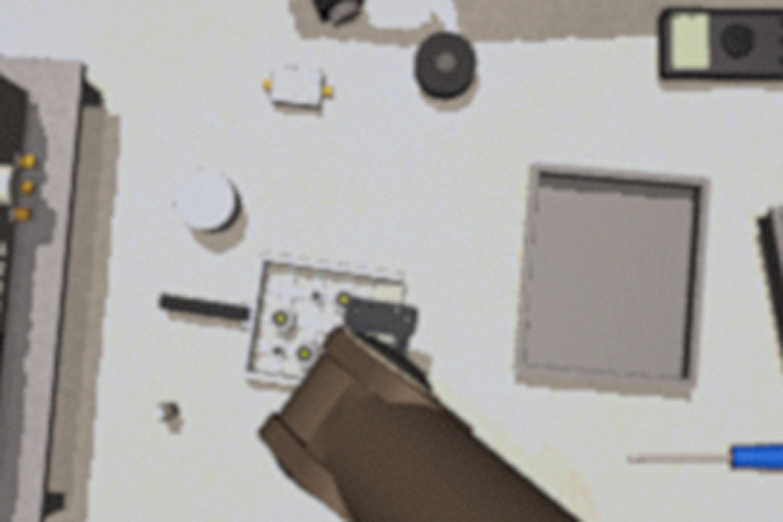

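```bash
python3 -m jog '[0,0,0,0,0,0, 0,0,0,0,0,0, 0,0,0,0,0,0]' 0.3 && python3 -m jog '[0,0,-0.05,0,0,0, 0,0,-0.1,0,0,0, 0,0,-0.13,0,0,0, 0,0,-0.1,0,0,0, 0.08,0.06,-0.03,0,0,0, 0.1,0.07,0,0,0,0, 0.1,0.06,0,0,0,0, 0.05,0,0,0,0,0, 0,0,0,0,0,0, 0,0,0,0,0,0]'
python3 - <<'E'
from h import *
s=log()
p,d,c=look('wrist'); cv2.imwrite('pics/w3.png',cv2.convertScaleAbs(p[...,::-1],alpha=1.4)); print(state()['position'])
np.savez('w3.npz',p=p,d=d,**{k:c[k] for k in('T','f','cx','cy')})
E
```

```text
t: 5.85
position: [412.5, 139.0, 30.6]
tool_rot: [[0.182, 0.983, -0.001], [0.983, -0.182, -0.0], [-0.0, -0.001, -1.0]]
ft_force: [-0.4, 0.4, 0.2]
opening: 0.276
grasp_force: 0.0
t: 6.68
position: [485.9, 226.5, 153.2]
tool_rot: [[0.18, 0.984, -0.002], [0.984, -0.18, -0.0], [-0.0, -0.002, -1.0]]
ft_force: [-0.5, -0.8, 0.5]
opening: 0.35
grasp_force: 0.0
[485.86222894 225.354899   153.18855842]
```

View pics/w3.png

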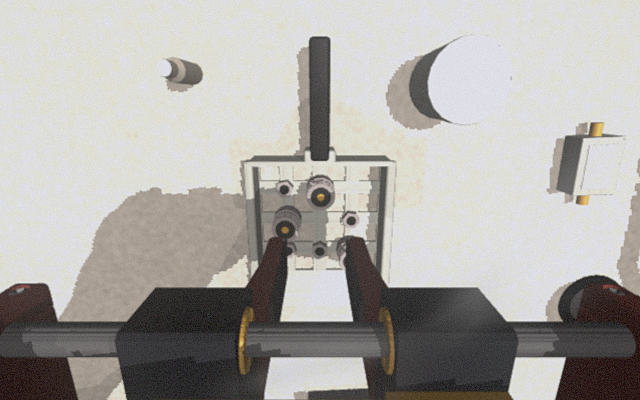

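```bash
cat > kin.py <<'E'
from h import *
import itertools
from scipy.optimize import least_squares
def fk(q,sg,L,off=(0,0)):
    d1,d3,a3,d5,a5,d7=L; E=lambda ax,t:Ro.from_euler(ax,t,degrees=True).as_matrix()
    R=E('z',sg[0]*q[0]+off[0]); p=np.array([0,0,d1.real])
    R=R@E('y',q[1])@E('z',sg[1]*q[2]); p=p+R@[a3,0,d3]
    R=R@E('y',q[3])@E('z',sg[2]*q[4]); p=p+R@[a5,0,d5]
    R=R@E('y',q[5])@E('z',sg[3]*q[6]+off[1]); return p+R@[0,0,d7],R
if __name__=='__main__':
    D=[json.loads(l) for l in open('log.jsonl')]; res=[]
    for sg in itertools.product([1,-1],repeat=4):
        def e(x): 
            o=[]
            for q,p,R in D:
                P,Q=fk(q,sg,x[:6],x[6:]); o+=list(P-p)+list((Q-np.array(R)).ravel()*200)
            return np.array(o)
        for o7 in(0,90,180,-90):
            r=least_squares(e,[330,380,0,380,0,250,0,o7]); res.append((r.cost,sg,r.x.round(1)))
    res.sort(key=lambda t:t[0]); [print(r) for r in res[:4]]
E
python3 kin.py
python3 - <<'E'
from h import *
z=np.load('w3.npz'); c={k:z[k] for k in('T','f','cx','cy')}; p=z['p'].astype(int)
m=np.zeros(p.shape[:2],np.uint8); m[25:150,295:345]=(p[25:150,295:345].max(-1)<60)
n,l,s,ct=cv2.connectedComponentsWithStats(m); i=1+s[1:,4].argmax(); print(s[i])
P=np.array([ray(u,v,c,34) for v,u in np.argwhere(l==i)]); r=cv2.minAreaRect(P[:,:2].astype(np.float32)); print(r); print(cv2.boxPoints(r).round(1)); print(np.median(cloud(z['d'],c)[l==i],axis=0))
E
```

```text
(np.float64(60.577991663627664), (-1, -1, -1, -1), array([ 2.2391e+03,  5.1600e+02, -1.4000e+00,  4.4770e+02, -4.2000e+00,
        2.2985e+03, -5.5000e+00,  8.4500e+01]))
(np.float64(60.57799166476221), (-1, -1, -1, -1), array([ 2.2391e+03,  5.1600e+02, -1.4000e+00,  4.4770e+02, -4.2000e+00,
        2.2984e+03, -5.5000e+00,  8.4500e+01]))
(np.float64(60.5779916856417), (-1, -1, -1, -1), array([ 2.2391e+03,  5.1600e+02, -1.4000e+00,  4.4770e+02, -4.2000e+00,
        2.2985e+03, -5.5000e+00,  8.4500e+01]))
(np.float64(8980.508441726119), (-1, -1, -1, 1), array([ 2.2391e+03,  5.1600e+02, -1.4000e+00,  4.4770e+02, -4.2000e+00,
        2.2985e+03, -5.5000e+00,  2.1150e+02]))
[ 309   37   21  113 1835]
((503.4234619140625, 306.88372802734375), (81.41226196289062, 15.953253746032715), 79.64752197265625)
[[488.3 268.3]
 [504.  265.4]
 [518.6 345.5]
 [502.9 348.4]]
[502.58467814 303.12192361  33.50076121]
```

```bash
python3 -m jog '[0,0,0,0,0.038,0, 0,0,0,0,0.038,0, 0,0,0,0,0,0, 0,0,0,0,0,0]' >/dev/null; python3 -c "
from h import *
log()"; python3 -m jog '[0,0,0,0,-0.038,0, 0,0,0,0,-0.038,0, 0,0,0,0,0,0, 0,0,0,0,0,0]'>/dev/null; python3 kin.py | head -1;  python3 -c "
from h import *
plan([500.4,289.9,70],down(79.7),6)"
```

```text
(np.float64(145.25433989465319), (-1, -1, -1, -1), array([287. , 519.4,   5.2, 449.2,  14.4, 332.4,  -4.9,  85.1]))
at [485.6 229.7 154.4] max mm 17.5 deg 0.0
[0.0344, 0.0022, 0.0469, 0, 0, 0.0002, 0.0344, 0.0022, 0.0469, 0, 0, 0.0002, 0.0344, 0.0022, 0.0469, 0, 0, 0.0002, 0.0344, 0.0022, 0.0469, 0, 0, 0.0002, 0.0344, 0.0022, 0.0469, 0, 0, 0.0002, 0.0344, 0.0021, 0.0469, 0, 0, 0.0002]
```

```bash
python3 -m jog '[0.034,0.002,0.047,0,0,0, 0.034,0.002,0.047,0,0,0, 0.034,0.002,0.047,0,0,0, 0.034,0.002,0.047,0,0,0, 0.034,0.002,0.047,0,0,0, 0.034,0.002,0.047,0,0,0, 0,0,0,0,0,0, 0,0,0,0,0,0]'; cat > ik.py <<'E'
from kin import *
from scipy.spatial.transform import Rotation as Ro
SG=(-1,)*4; L=np.array([287,519.4,5.2,449.2,14.4,332.4]); OFF=(-4.9,85.1)
LO=np.array([-169.25,-16.82,-84.01,7.8,-59.2,7.22,-163.78])+3; HI=np.array([169.25,113.86,82.57,145.47,239.2,106.19,163.78])-3
def ik(P,R,q0):
    e=lambda q:np.concatenate([fk(q,SG,L,OFF)[0]-P,(fk(q,SG,L,OFF)[1]-R).ravel()*300,(q-q0)*.005])
    r=least_squares(e,np.clip(q0,LO+.1,HI-.1),bounds=(LO,HI)); p,Q=fk(r.x,SG,L,OFF)
    return r.x,np.linalg.norm(p-P),np.degrees(Ro.from_matrix(Q.T@R).magnitude())
def tipR(az,t): # tool for x_s azimuth az, mouth-down tilt t (rotate about tool y)
    return down(az)@Ro.from_euler('y',t,degrees=True).as_matrix()
if __name__=='__main__':
    print((down(0)@Ro.from_euler('y',60,degrees=True).as_matrix()).round(2))
E
python3 ik.py; tail -1 log.jsonl
```

```text
t: 8.07
position: [500.8, 284.6, 68.7]
tool_rot: [[0.182, 0.983, -0.002], [0.983, -0.182, -0.001], [-0.001, -0.001, -1.0]]
ft_force: [0.6, 0.3, 0.2]
opening: 0.354
grasp_force: 0.0
[[ 0.5   0.    0.87]
 [ 0.   -1.    0.  ]
 [ 0.87  0.   -0.5 ]]
[[1.9296969203302374, 25.674830978505252, -41.898663365153475, 106.69498768937278, 20.63914198101454, 55.38411987459027, -59.1706321797369], [485.56231062495647, 229.72803415205493, 154.4371721114069], [[0.17488160100499914, 0.9845890933377672, 0.0008619224106310716], [0.9845894561446489, -0.174881381382376, -0.00032449125838395463], [-0.000168756372072662, 0.000905387268300464, -0.9999995758975007]]]
```

```bash
python3 -m jog '[0,0,0.05,0,0,0, 0,0,0.06,0,0,0, 0,0,0.04,0,0,0, 0,0,0.02,0,0,0, 0,0,0,0,0,0, 0,0,0,0,0,0]'|head -2; python3 -m jog '[0,0,0,0,0,0, 0,0,0,0,0,0, 0,0,0,0,0,0, 0,0,0,0,0,0, 0,0,0,0,0,0]' 1; 
python3 - <<'E'
from ik import *
log(); s=state(); q0=np.array(s['joints']); print(s['position'],q0.round(1))
# bin centre (509,-344): lip hangs from grip; candidate az
seeds=[q0,np.array([60,20,0,90,60,60,-60.]),np.array([30,20,0,90,90,80,0.]),np.array([30,20,40,90,120,80,60]),np.array([30,20,-40,90,-30,80,60]),np.array([30,20,0,90,90,80,120.]),np.array([30,20,0,90,90,80,-120.])]
for az in range(-180,180,20):
  for t in (0,70):
    R=tipR(az,t)
    xs=R[:,0]; zs=-R[:,2]; lip=-179*xs-6*zs   # lip relative to grip
    G=np.array([509,-344,110.])-lip if t else np.array([509,-344,300.])-lip
    P=G+R[:,2]*8
    best=min((ik(P,R,s) for s in seeds),key=lambda r:r[1]+r[2]*5)
    print(az,t,P.round(),best[0].round(),'err',round(best[1],1),round(best[2],1))
E
```

```text
t: 8.57
position: [501.7, 285.1, 18.7]
t: 8.98
position: [501.6, 285.8, 19.0]
tool_rot: [[0.182, 0.983, 0.001], [0.983, -0.182, 0.0], [0.001, 0.001, -1.0]]
ft_force: [-1.6, -0.3, 6.6]
opening: 0.184
grasp_force: 30.0
[501.57660412 285.765839    18.99003948] [ -9.2  39.  -34.7 106.6  31.   44.1 -71.2]
-180 0 [ 330. -344.  298.] [ 42.   6.  -1. 104.   0.  69. 131.] err 0.0 0.0
-180 70 [ 446. -344.  278.] [-15.  66.  69.  77.   0. 103. 150.] err 69.4 9.8
-160 0 [ 341. -405.  298.] [ 52.  12.  -8.  98.   2.  70. 153.] err 0.0 0.0
-160 70 [ 450. -366.  278.] [-17.  70.  73.  70.   2. 103. 161.] err 2.5 0.4
-140 0 [ 372. -459.  298.] [ 80.  23. -47.  89.  17.  75. 161.] err 0.0 0.0
-140 70 [ 461. -385.  278.] [  6.  44.   4.  82.  50. 103. 129.] err 0.0 0.0
-120 0 [ 420. -499.  298.] [  37.   25.   12.   80.   -5.   76. -161.] err 0.0 0.0
-120 70 [ 477. -399.  278.] [ 14.  38. -12.  95.  67.  96. 127.] err 0.0 0.0
-100 0 [ 478. -520.  298.] [  53.   31.  -17.   71.    9.   79. -154.] err 0.0 0.0
-100 70 [ 498. -406.  278.] [ 14.  31. -14. 108.  79.  82. 126.] err 0.0 0.0
-80 0 [ 540. -520.
[... 1262 characters left out ...]
 err 0.0 0.0
80 70 [ 520. -282.  278.] [ 76.  59. -55.  76. -19.  94.  19.] err 0.0 0.0
100 0 [ 478. -168.  298.] [ 34.  10. -23. 101.   4.  70.  20.] err 0.0 0.0
100 70 [ 498. -282.  278.] [ 75.  70. -73.  73.  -0. 103.  12.] err 29.5 4.3
120 0 [ 420. -189.  298.] [ 42.   5. -25. 106.   2.  69.  47.] err 0.0 0.0
120 70 [ 477. -289.  278.] [ 70.  62. -63.  80.   0. 103.  28.] err 95.7 13.2
140 0 [ 372. -229.  298.] [ 48.   2. -22. 109.   1.  69.  76.] err 0.0 0.0
140 70 [ 461. -303.  278.] [ 46.  45. -24.  84.  -0. 103.  67.] err 144.5 19.2
160 0 [ 341. -283.  298.] [ 34.   3.   1. 108.  -0.  69. 105.] err 0.0 0.0
160 70 [ 450. -322.  278.] [ -3.  53.  47.  83.   0. 103. 123.] err 129.5 17.4
```

```bash
python3 -m jog '[0,0,-0.01,0,0,0, 0,0,-0.02,0,0,0, 0,0,-0.04,0,0,0, 0,0,-0.05,0,0,0, 0,0,-0.05,0,0,0, 0,0,-0.04,0,0,0, 0,0,-0.02,0,0,0, 0,0,-0.01,0,0,0, 0,0,0,0,0,0, 0,0,0,0,0,0]'; 
python3 - <<'E'
from h import *
s=log(); Rt=np.array(s['tool_rot']); t=np.array(s['position'])
p,d,c=look('wrist'); cv2.imwrite('pics/w4.png',cv2.convertScaleAbs(p[...,::-1],alpha=1.4))
X=(cloud(d,c)-t)@Rt  # tool frame
m=(d>0)&(X[...,2]<25)&(X[...,2]>-30)&(abs(X[...,1])>54)&(abs(X[...,1])<66)&(X[...,0]<-30)&(X[...,0]>-190)
q=X[m]; print(m.sum()); 
for sgn in(1,-1):
    g=q[q[:,1]*sgn>0]
    if len(g)>20: print(sgn,len(g),g.min(0),g.max(0),'pitch',np.degrees(np.arctan(np.polyfit(g[:,0],g[:,2],1)))[0], np.median(g,axis=0))
E
```

```text
t: 9.82
position: [501.3, 285.0, 89.9]
tool_rot: [[0.182, 0.983, -0.0], [0.983, -0.182, -0.0], [-0.001, -0.0, -1.0]]
ft_force: [0.4, -0.2, -3.2]
opening: 0.18
grasp_force: 30.0
0
```

View pics/w4.png

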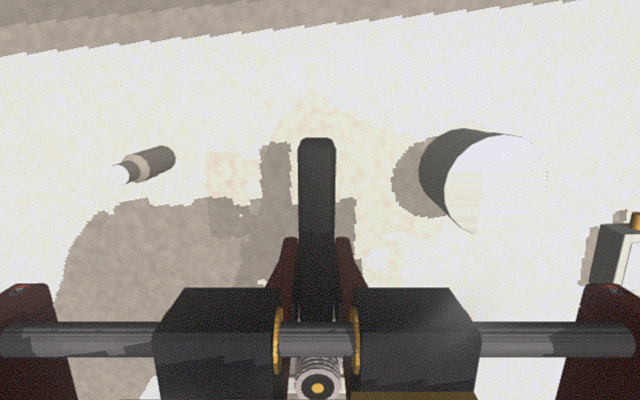

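```bash
cat >> h.py <<'E'
def hpitch():
    s=state(); Rt=np.array(s['tool_rot']); t=np.array(s['position'])
    p,d,c=look('wrist'); X=(cloud(d,c)-t)@Rt; g=X[160:235,305:331].reshape(-1,3); f=g[(d[160:235,305:331].ravel()>0)&(abs(g[:,2])<60)&(p[160:235,305:331].reshape(-1,3).max(-1)<70)]
    k=np.polyfit(f[:,0],f[:,2],1); print('pitch mouth-down +:',-np.degrees(np.arctan(k[0])).round(1)*-1,'len',len(f),'x end',f[:,0].max().round(1),'z at 0',k[1].round(1))
E
python3 - <<'E'
from h import *
hpitch()
s=state()
for n in('side','top'):
    p,d,c=look(n); X=cloud(d,c); R=np.array(s['tool_rot']); Y=(X-np.array(s['position']))@R
    m=(d>0)&(Y[...,0]<-38)&(Y[...,0]>-185)&(abs(Y[...,1])<64)&(Y[...,2]<40)&(Y[...,2]>-30)&(X[...,2]>30)
    q=Y[m]; 
    # floor/rim: use high side rims
    for lo,hi in((54,64),(-64,-54)):
        g=q[(q[:,1]>lo)&(q[:,1]<hi)]; 
        if len(g)>15: f=np.polyfit(g[:,0],g[:,2],1); print(n,lo,len(g),np.degrees(np.arctan(f[0])).round(1),f[1].round(1),g[:,0].min())
E
```

```text
pitch mouth-down +: -0.1 len 1943 x end 56.5 z at 0 -14.7
side 54 84 1.3 -4.1 -173.95893545155775
side -64 247 -0.3 -1.4 -173.55199727435095
top 54 154 0.9 -11.2 -172.27079214459343
```

```bash
python3 - <<'E'
from h import *
z=np.load('top0.npz'); c={k:z[k] for k in('T','f','cx','cy')}; X=cloud(z['d'],c)
for n,(x0,x1,y0,y1),lo,hi in(('tray',(400,640,-230,30),34,47),('bin',(400,630,-460,-230),62,78)):
    m=(X[...,0]>x0)&(X[...,0]<x1)&(X[...,1]>y0)&(X[...,1]<y1)&(X[...,2]>lo)&(X[...,2]<hi)
    r=cv2.minAreaRect(X[m][:,:2].astype(np.float32)); print(n,np.round(r[0],1),np.round(r[1],1),round(r[2],1))
plan([540,-6,92],down(79.7),20,[1,2,3,4,5,5,5,5,5,5,5,5,5,5,4,4,3,2,1,1])
E
```

```text
tray [ 522.6 -100.1] [178.8 208.2] 83.2
bin [ 508.8 -343.9] [170. 174.] 7.7
at [501.1 285.1  89.5] max mm 19.6 deg 0.0
[-0.0124, 0.0041, -0.0001, 0, 0, 0, -0.0248, 0.0081, -0.0002, 0, 0, 0, -0.0372, 0.0122, -0.0003, 0, 0, 0, -0.0496, 0.0162, -0.0004, 0, 0, -0.0001, -0.062, 0.0202, -0.0005, 0, 0, -0.0001, -0.0621, 0.0202, -0.0005, 0, 0, -0.0001, -0.0621, 0.0202, -0.0005, 0, 0, -0.0001, -0.0621, 0.0202, -0.0005, 0, 0, -0.0001, -0.0621, 0.0202, -0.0005, 0, 0, -0.0001, -0.0621, 0.0202, -0.0005, 0, 0, -0.0001, -0.0621, 0.0202, -0.0005, 0, 0, -0.0001, -0.0621, 0.0201, -0.0005, 0, 0, -0.0001, -0.0621, 0.0201, -0.0005, 0, 0, -0.0001, -0.0621, 0.0201, -0.0005, 0, 0, -0.0001, -0.0497, 0.0161, -0.0004, 0, 0, -0.0001, -0.0497, 0.0161, -0.0004, 0, 0, -0.0001, -0.0373, 0.0121, -0.0003, 0, 0, 0, -0.0248, 0.008, -0.0002, 0, 0, 0, -0.0124, 0.004, -0.0001, 0, 0, 0, -0.0124, 0.004, -0.0001, 0, 0, 0]
```

```bash
python3 -m jog '[-0.012,0.004,0,0,0,0, -0.025,0.008,0,0,0,0, -0.037,0.012,0,0,0,0, -0.05,0.016,0,0,0,0, -0.062,0.02,0,0,0,0, -0.062,0.02,0,0,0,0, -0.062,0.02,0,0,0,0, -0.062,0.02,0,0,0,0, -0.062,0.02,0,0,0,0, -0.062,0.02,0,0,0,0, -0.062,0.02,0,0,0,0, -0.062,0.02,0,0,0,0]' >/dev/null && python3 -m jog '[-0.062,0.02,0,0,0,0, -0.062,0.02,0,0,0,0, -0.05,0.016,0,0,0,0, -0.05,0.016,0,0,0,0, -0.037,0.012,0,0,0,0, -0.025,0.008,0,0,0,0, -0.012,0.004,0,0,0,0, -0.012,0.004,0,0,-0.005,0, 0,0,0.01,0,-0.008,0, 0,0,0.02,0,-0.008,0, 0,0,0.01,0,0,0, 0,0,0,0,0,0]'
cat > chk.py <<'E'
from h import *; import sys
def nuts(tag,view=False):
    s=log(); t=np.array(s['position']); R=np.array(s['tool_rot']); p,d,c=look('top'); X=cloud(d,c); Y=(X-t)@R
    cv2.imwrite(f'pics/{tag}.png',cv2.convertScaleAbs(cv2.resize(p[150:280,300:450],None,fx=4.5,fy=4.5,interpolation=cv2.INTER_CUBIC)[...,::-1],alpha=1.8))
    print('pos',t.round(1),'j',s['joints'].round(0))
nuts(sys.argv[1]); hpitch()
E
python3 chk.py t3
```

```text
t: 12.02
position: [538.7, -4.5, 77.7]
tool_rot: [[0.179, 0.984, -0.013], [0.982, -0.179, -0.064], [-0.066, -0.001, -0.998]]
ft_force: [0.2, 0.1, -2.9]
opening: 0.183
grasp_force: 30.0
pos [538.7  -4.5  77.7] j [ 20.  31. -36. 110.  28.  49. -42.]
pitch mouth-down +: -0.3 len 1938 x end 56.5 z at 0 -14.7
```

View pics/t3.png

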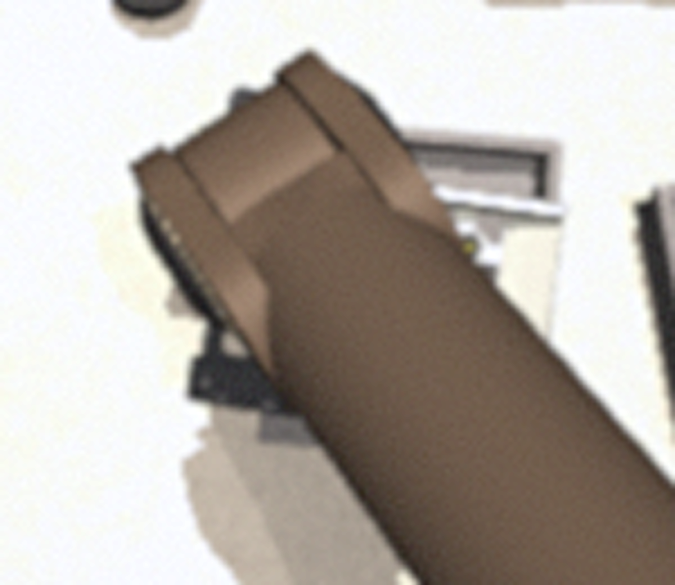

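```bash
cat > wt.py <<'E'
from h import *
def wt(n=12):
    F=[]
    for _ in range(n): capture('wrist'); F.append(state()['ft_force'][2])
    print('Fz mean %.3f se %.3f'%(np.mean(F),np.std(F)/n**.5))
wt()
E
python3 wt.py
python3 -m jog '[0.025,0.025,0,0,0,0, -0.05,-0.05,0,0,0,0, 0.05,0.05,0,0,0,0, -0.05,-0.05,0,0,0,0, 0.05,0.05,0,0,0,0, -0.025,-0.025,0,0,0,0, 0.025,-0.025,0,0,0,0, -0.05,0.05,0,0,0,0, 0.05,-0.05,0,0,0,0, -0.05,0.05,0,0,0,0, 0.05,-0.05,0,0,0,0, -0.025,0.025,0,0,0,0]' && python3 -m jog '[0,0,0,0,0,0, 0,0,0,0,0,0, 0,0,0,0,0,0]' >/dev/null; python3 wt.py
python3 - <<'E'
from h import *
hpitch()
s=state(); t=np.array(s['position']); R=np.array(s['tool_rot']); ims=[]
for n in('side','top'):
    p,d,c=look(n); X=cloud(d,c); Y=(X-t)@R; np.savez(f'{n}_s1.npz',p=p,d=d,**{k:c[k] for k in('T','f','cx','cy')})
    Y[...,0]+=95.5; Y[...,2]=19.3-Y[...,2]; Y[...,1]*=-1  # sieve frame
    m=(d>0)&(abs(Y[...,0]+13)<80)&(abs(Y[...,1])<66)&(Y[...,2]>-8)&(Y[...,2]<50)
    print(n,'visible sieve px',m.sum())
    mm=m&(abs(Y[...,1])<52)&(Y[...,2]>8)&(abs(Y[...,0])<54)
    nn,l,st,ct=cv2.connectedComponentsWithStats(mm.astype(np.uint8))
    for i in range(1,nn):
        if st[i,4]>8: print(st[i],np.median(Y[l==i],axis=0).round(),Y[l==i][:,2].max().round())
E
```

```text
Fz mean -3.482 se 0.179
t: 13.72
position: [537.0, -1.0, 78.2]
tool_rot: [[0.178, 0.984, -0.013], [0.982, -0.178, -0.062], [-0.064, -0.002, -0.998]]
ft_force: [-0.5, 0.0, -2.8]
opening: 0.178
grasp_force: 30.0
Fz mean -2.970 se 0.083
pitch mouth-down +: -1.0 len 1946 x end 56.7 z at 0 -14.6
side visible sieve px 939
[370 150   7  10  54] [  0. -22.  33.] 38.0
[381 161   6  11  35] [ 2. 34. 30.] 38.0
top visible sieve px 441
```

```bash

python3 -m jog '[0.03,0.03,0,0,0,0, -0.06,-0.06,0,0,0,0, 0.06,0.06,0,0,0,0, -0.06,-0.06,0,0,0,0, 0.06,0.06,0,0,0,0, -0.03,-0.03,0,0,0,0, 0.03,-0.03,0,0,0,0, -0.06,0.06,0,0,0,0, 0.06,-0.06,0,0,0,0, -0.06,0.06,0,0,0,0, 0.06,-0.06,0,0,0,0, -0.03,0.03,0,0,0,0]' >/dev/null; python3 -m jog '[0,0,0,0,0,0, 0,0,0,0,0,0, 0,0,0,0,0,0]'; python3 wt.py
python3 - <<'E'
from h import *
s=state(); t=np.array(s['position']); R=np.array(s['tool_rot'])
p,d,c=look('side'); X=cloud(d,c)
# composite: side crop and enhanced tray region
uv=[]
for P in np.array([[523,-100,40.]]):
    q=c['T'][:3,:3].T@(P-c['T'][:3,3]); uv.append((c['cx']-c['f']*q[0]/q[2],c['cy']+c['f']*q[1]/q[2]))
print(np.round(uv)); u,v=map(int,uv[0]); np.savez('side_s2.npz',p=p,d=d,**{k:c[k] for k in('T','f','cx','cy')})
# tray floor nuts: height 4..14 inside tray
m=(d>0)&(X[...,2]>8)&(X[...,2]<20)&(abs(X[...,0]-522.6)<70)&(abs(X[...,1]+100)<85)
n,l,st,ct=cv2.connectedComponentsWithStats(m.astype(np.uint8)); print([ (st[i],np.median(X[l==i],axis=0).round()) for i in range(1,n) if st[i,4]>4])
fl=(d>0)&(X[...,2]<25)&(abs(X[...,0]-522.6)<70)&(abs(X[...,1]+100)<85); print('floor px',fl.sum())
E
```

```text
t: 15.97
position: [538.9, -5.5, 78.2]
tool_rot: [[0.182, 0.983, -0.012], [0.981, -0.182, -0.065], [-0.066, -0.0, -0.998]]
ft_force: [-0.7, 0.9, -2.6]
opening: 0.181
grasp_force: 30.0
Fz mean -2.863 se 0.191
[[376. 170.]]
[(array([389, 161,   5,   3,   7], dtype=int32), array([ 523., -184.,   12.])), (array([401, 170,   6,   5,  14], dtype=int32), array([ 465., -176.,   14.])), (array([350, 181,  12,  12,  28], dtype=int32), array([538., -19.,  16.]))]
floor px 605
```

```bash

python3 -m jog '[0,0,-0.015,0,0,0, 0,0,-0.03,0,0,0, 0,0,-0.045,0,0,0, 0,0,-0.06,0,0,0, 0,0,-0.075,0,0,0, 0,0,-0.09,0,0,0, 0,0,-0.09,0,0,0, 0,0,-0.075,0,0,0, 0,0,-0.06,0,0,0, 0,0,-0.045,0,0,0, 0,0,-0.03,0,0,0, 0,0,-0.015,0,0,0]' >/dev/null;  python3 -m jog '[0,0,0,0,0,0, 0,0,0,0,0,0]'
python3 - <<'E'
from h import *
ims=[]; s=state(); t=np.array(s['position']); R=np.array(s['tool_rot'])
def px(c,P):
    q=c['T'][:3,:3].T@(P-c['T'][:3,3]); return int(c['cx']-c['f']*q[0]/q[2]),int(c['cy']+c['f']*q[1]/q[2])
p,d,c=look('side'); a=px(c,np.array([523,-100,4.])); b=px(c,t+R@[-95,0,15.]); print(a,b)
X=cloud(d,c); fl=(d>0)&(X[...,2]<25)&(abs(X[...,0]-522.6)<75)&(abs(X[...,1]+100)<88); print('floor px',fl.sum())
f=lambda p,a,w,h:cv2.resize(p[max(a[1]-h,0):a[1]+h,a[0]-w:a[0]+w],(400,300),interpolation=cv2.INTER_CUBIC)
p2,d2,c2=look('top'); a2=px(c2,np.array([523,-100,4.]))
ims=np.vstack([np.hstack([f(p,a,48,36),f(p,b,48,36)]),np.hstack([f(p2,a2,60,45),f(p,(a[0],a[1]-10),110,82)])])
cv2.imwrite('pics/comp.png',cv2.convertScaleAbs(ims[...,::-1],alpha=1.8))
for nm,P,D,C in(('side',p,d,c),('top',p2,d2,c2)):
    X=cloud(D,C); m=(D>0)&(X[...,2]>8)&(X[...,2]<18)&(abs(X[...,0]-522.6)<74)&(abs(X[...,1]+100)<90)
    n,l,st,ct=cv2.connectedComponentsWithStats(m.astype(np.uint8)); print(nm,[ (st[i].tolist(),np.median(X[l==i],axis=0).round().tolist()) for i in range(1,n) if st[i,4]>5])
E
```

```text
t: 17.78
position: [541.1, 6.3, 266.6]
tool_rot: [[0.182, 0.983, -0.012], [0.981, -0.182, -0.065], [-0.066, -0.0, -0.998]]
ft_force: [-0.3, -0.3, -3.3]
opening: 0.183
grasp_force: 30.0
(374, 177) (382, 120)
floor px 1725
side [([382, 154, 26, 22, 61], [503.0, -182.0, 12.0]), ([363, 168, 5, 3, 9], [567.0, -96.0, 10.0]), ([370, 175, 6, 4, 9], [522.0, -90.0, 15.0]), ([344, 176, 26, 24, 52], [544.0, -20.0, 13.0])]
top []
```

View pics/comp.png

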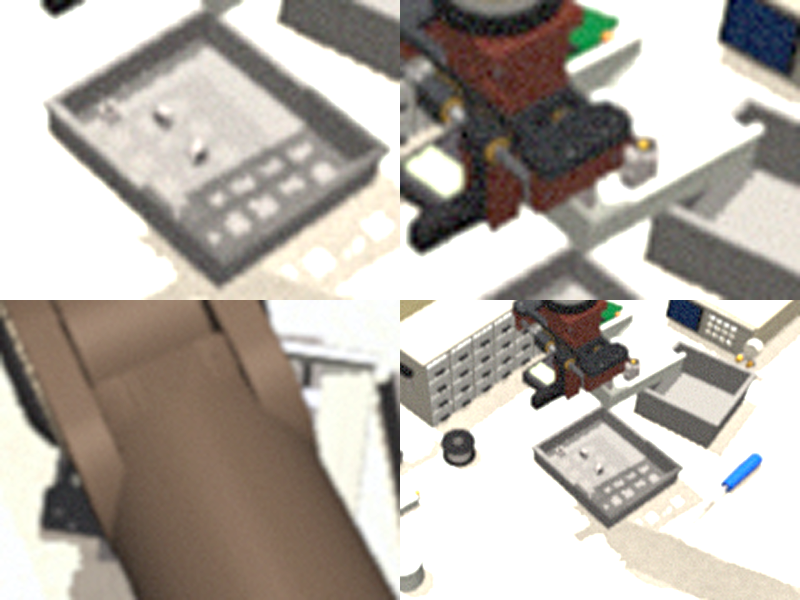

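```bash

python3 -m jog '[0,0,0.015,0,0,0, 0,0,0.03,0,0,0, 0,0,0.045,0,0,0, 0,0,0.06,0,0,0, 0,0,0.075,0,0,0, 0,0,0.09,0,0,0, 0,0,0.09,0,0,0, 0,0,0.075,0,0,0, 0,0,0.06,0,0,0, 0,0,0.045,0,0,0, 0,0,0.03,0,0,0, 0,0,0.015,0,0,0]' >/dev/null;  python3 -m jog '[0,0,0,0,0,0, 0.035,0.035,0,0,0,0, -0.07,-0.07,0,0,0,0, 0.07,0.07,0,0,0,0, -0.07,-0.07,0,0,0,0, 0.07,0.07,0,0,0,0, -0.035,-0.035,0,0,0,0, 0.035,-0.035,0,0,0,0, -0.07,0.07,0,0,0,0, 0.07,-0.07,0,0,0,0, -0.07,0.07,0,0,0,0, 0.035,-0.035,0,0,0,0]'>/dev/null
python3 -m jog '[0,0.035,0,0,0,0, 0,-0.07,0,0,0,0, 0,0.07,0,0,0,0, 0,-0.07,0,0,0,0, 0,0.035,0,0,0,0, 0.035,0,0,0,0,0, -0.07,0,0,0,0,0, 0.07,0,0,0,0,0, -0.07,0,0,0,0,0, 0.035,0,0,0,0,0, 0,0,0,0,0,0, 0,0,0,0,0,0]'; python3 wt.py
python3 -m jog '[0,0,-0.015,0,0,0, 0,0,-0.03,0,0,0, 0,0,-0.045,0,0,0, 0,0,-0.06,0,0,0, 0,0,-0.075,0,0,0, 0,0,-0.09,0,0,0, 0,0,-0.09,0,0,0, 0,0,-0.075,0,0,0, 0,0,-0.06,0,0,0, 0,0,-0.045,0,0,0, 0,0,-0.03,0,0,0, 0,0,-0.015,0,0,0]' >/dev/null;  python3 -m jog '[0,0,0,0,0,0, 0,0,0,0,0,0]'
cat > tr.py <<'E'
from h import *
z=np.load('side0.npz')
p,d,c=look('side'); X=cloud(d,c); X0=cloud(z['d'],c)
g=cv2.GaussianBlur(cv2.cvtColor(p,cv2.COLOR_RGB2GRAY).astype(float),(0,0),.6)
a=np.radians(-6.8); M=np.array([[np.cos(a),np.sin(a)],[-np.sin(a),np.cos(a)]])
Q=(X0[...,:2]-[522.6,-100.1])@M.T
inn=(abs(Q[...,0])<79)&(abs(Q[...,1])<94)&(X0[...,2]<12)&(z['d']>0)
dd=z['d']-d   # closer now -> positive
m=inn&(dd>2.5)&(dd<25)&(d>0)
n,l,st,ct=cv2.connectedComponentsWithStats(m.astype(np.uint8),connectivity=8); print('floor',inn.sum(),'occluded',(inn&(dd>60)).sum())
for i in range(1,n):
    if st[i,4]>5: print(st[i].tolist(),np.median(X[l==i],axis=0).round().tolist(),'dd',dd[l==i].max().round(1))
E
python3 tr.py
```

```text
t: 20.88
position: [540.0, -4.6, 78.8]
tool_rot: [[0.18, 0.984, -0.01], [0.981, -0.181, -0.064], [-0.065, 0.001, -0.998]]
ft_force: [0.3, -0.6, -2.6]
opening: 0.174
grasp_force: 30.0
Fz mean -3.150 se 0.192
t: 22.65
position: [541.1, 6.3, 266.6]
tool_rot: [[0.182, 0.983, -0.012], [0.981, -0.182, -0.065], [-0.066, -0.0, -0.998]]
ft_force: [-0.7, -0.5, -3.2]
opening: 0.178
grasp_force: 30.0
floor 1779 occluded 8
[376, 156, 7, 8, 13] [565.0, -171.0, 6.0] dd 9.7
[382, 165, 4, 4, 6] [532.0, -155.0, 7.0] dd 8.9
[353, 166, 8, 4, 13] [593.0, -86.0, 6.0] dd 11.7
[360, 166, 9, 10, 30] [567.0, -97.0, 9.0] dd 23.3
[377, 167, 4, 5, 7] [538.0, -136.0, 7.0] dd 7.1
[386, 167, 9, 4, 12] [511.0, -165.0, 6.0] dd 15.6
[351, 170, 8, 7, 19] [580.0, -65.0, 7.0] dd 8.6
[370, 174, 7, 5, 22] [523.0, -89.0, 14.0] dd 21.8
[388, 175, 6, 14, 25] [471.0, -114.0, 6.0] dd 11.3
[399, 175, 4, 2, 6] [466.0, -163.0, 6.0] dd 4.7
[406, 177, 5, 4, 7] [440.0, -170.0, 9.0] dd 6.8
[377, 178, 6, 7, 12] [500.0, -97.0, 7.0] dd 6.6
[401, 178, 4, 5, 8] [450.0, -155.0, 7.0] dd 9.6
[364, 181, 8, 6, 17] [522.0, -62.0, 7.0] dd 7.4
[395, 182, 7, 5, 11] [450.0, -127.0, 6.0] dd 8.0
[384, 186, 2, 5, 6] [471.0, -83.0, 5.0] dd 4.2
[357, 192, 7, 6, 14] [512.0, -12.0, 5.0] dd 6.4
```

```bash
cat > tr2.py <<'E'
from h import *
z=np.load('side0.npz'); F=[look('side') for _ in range(12)]; c=F[0][2]
D=np.stack([f[1] for f in F]); D[D==0]=np.nan; d=np.nanmedian(D,0); X=cloud(np.nan_to_num(d),c)
p=np.mean([f[0].astype(float) for f in F],0).mean(-1)
a=np.radians(-6.8); M=np.array([[np.cos(a),np.sin(a)],[-np.sin(a),np.cos(a)]])
Q=(X[...,:2]-[522.6,-100.1])@M.T
inn=(abs(Q[...,0])<80)&(abs(Q[...,1])<95)&(X[...,2]<20)&(d>0)
print('floor',inn.sum(),'z med',np.median(X[...,2][inn]))
m=inn&(X[...,2]>np.median(X[...,2][inn])+2.5)&(abs(Q[...,0])<78)&(abs(Q[...,1])<93)
n,l,st,ct=cv2.connectedComponentsWithStats(m.astype(np.uint8),connectivity=8)
for i in range(1,n):
    if st[i,4]>4: print(st[i].tolist(),np.median(X[l==i],axis=0).round(1).tolist(),'zmax',X[l==i][:,2].max().round(1),'Q',np.median(Q[l==i],axis=0).round())
np.save('gray.npy',p)
E
python3 tr2.py
```

```text
floor 1955 z med 4.957312204002278
[378, 150, 33, 29, 96] [507.8, -182.3, 13.9] zmax 19.9 Q [ -5. -83.]
[351, 166, 4, 4, 10] [600.6, -73.9, 11.4] zmax 13.7 Q [74. 35.]
[363, 166, 4, 5, 15] [568.2, -97.1, 16.6] zmax 20.0 Q [45.  8.]
[341, 173, 33, 32, 89] [525.6, -17.2, 13.6] zmax 19.8 Q [-7. 83.]
[371, 175, 5, 4, 16] [523.6, -89.4, 16.5] zmax 19.9 Q [-1. 11.]
```

```bash

python3 -m jog '[0,0,0.015,0,0,0, 0,0,0.03,0,0,0, 0,0,0.045,0,0,0, 0,0,0.06,0,0,0, 0,0,0.075,0,0,0, 0,0,0.09,0,0,0, 0,0,0.09,0,0,0, 0,0,0.075,0,0,0, 0,0,0.06,0,0,0, 0,0,0.045,0,0,0, 0,0,0.03,0,0,0, 0,0,0.015,0,0,0]' >/dev/null;  python3 -m jog '[0,0,0,0,0,0, 0.04,0.04,0,0,0,0, -0.08,-0.08,0,0,0,0, 0.08,0.08,0,0,0,0, -0.08,-0.08,0,0,0,0, 0.08,0.08,0,0,0,0, -0.04,-0.04,0,0,0,0, 0.04,-0.04,0,0,0,0, -0.08,0.08,0,0,0,0, 0.08,-0.08,0,0,0,0, -0.08,0.08,0,0,0,0, 0.04,-0.04,0,0,0,0]'>/dev/null
python3 -m jog '[0.06,0,0,0,0,0, -0.06,0.06,0,0,0,0, -0.06,-0.06,0,0,0,0, 0.06,-0.06,0,0,0,0, 0.06,0.06,0,0,0,0, -0.06,0.06,0,0,0,0, -0.06,-0.06,0,0,0,0, 0.06,-0.06,0,0,0,0, 0.06,0.06,0,0,0,0, -0.06,0,0,0,0,0, 0,0,0,0,0,0, 0,0,0,0,0,0]'
python3 -m jog '[0,0,-0.015,0,0,0, 0,0,-0.03,0,0,0, 0,0,-0.045,0,0,0, 0,0,-0.06,0,0,0, 0,0,-0.075,0,0,0, 0,0,-0.09,0,0,0, 0,0,-0.09,0,0,0, 0,0,-0.075,0,0,0, 0,0,-0.06,0,0,0, 0,0,-0.045,0,0,0, 0,0,-0.03,0,0,0, 0,0,-0.015,0,0,0]' >/dev/null;  python3 -m jog '[0,0,0,0,0,0, 0,0,0,0,0,0]'
sed -i 's/range(12)/range(6)/' tr2.py; python3 tr2.py; python3 -c "
from h import *
hpitch(); plan([500,180,262],None,14,[1,2,3,4,5,6,6,6,5,4,3,2,1,1])"
```

```text
t: 26.3
position: [539.5, -6.6, 79.0]
tool_rot: [[0.183, 0.983, -0.011], [0.981, -0.184, -0.066], [-0.066, 0.001, -0.998]]
ft_force: [0.5, 0.7, -3.0]
opening: 0.182
grasp_force: 30.0
t: 27.47
position: [541.1, 6.3, 266.6]
tool_rot: [[0.182, 0.983, -0.012], [0.981, -0.182, -0.065], [-0.066, -0.0, -0.998]]
ft_force: [0.3, -1.1, -3.7]
opening: 0.184
grasp_force: 30.0
floor 1945 z med 5.008601013492466
[377, 150, 34, 29, 99] [510.2, -182.8, 13.7] zmax 19.9 Q [ -2. -83.]
[351, 166, 4, 4, 9] [599.8, -74.1, 12.3] zmax 14.7 Q [73. 35.]
[363, 167, 4, 4, 13] [567.7, -97.3, 14.5] zmax 19.0 Q [44.  8.]
[341, 173, 33, 31, 83] [525.9, -17.3, 13.4] zmax 19.4 Q [-6. 83.]
[371, 175, 5, 4, 15] [523.2, -88.7, 16.1] zmax 19.8 Q [-1. 11.]
pitch mouth-down +: -9.4 len 1942 x end 58.1 z at 0 -14.3
at [541.2   6.4 266.4] max mm 21.9 deg 0.0
[0.0111, -0.0049, -0.0004, 0, 0, 0, 0.0222, -0.0098, -0.0009, 0, 0, 0, 0.0333, -0.0147, -0.0013, 0, 0, 0, 0.0444, -0.0196, -0.0017, 0, 0, 0, 0.0555, -0.0245, -0.0022, 0, 0, 0, 0.0666, -0.0294, -0.0026, 0, 0, 0, 0.0666, -0.0294, -0.0026, 0, 0, 0, 0.0666, -0.0294, -0.0026, 0, 0, 0, 0.0555, -0.0245, -0.0022, 0, 0, 0, 0.0444, -0.0196, -0.0017, 0, 0, 0, 0.0333, -0.0147, -0.0013, 0, 0, 0, 0.0222, -0.0098, -0.0009, 0, 0, 0, 0.0111, -0.0049, -0.0004, 0, 0, 0, 0.0111, -0.0049, -0.0004, 0, 0, 0]
```

```bash

python3 -m jog '[0,0,0,0,-0.01,0, 0,0,0,0,-0.02,0, 0,0,0,0,-0.02,0, 0,0,0,0,-0.01,0, 0,0,0,0,0,0]'|sed -n 2,3p
python3 -c "
from h import *
hpitch(); plan([500,190,262],None,14,[1,2,3,4,5,6,6,6,5,4,3,2,1,1])"
```

```text
position: [541.3, 8.4, 266.3]
tool_rot: [[0.172, 0.984, -0.046], [0.952, -0.179, -0.248], [-0.252, -0.001, -0.968]]
pitch mouth-down +: -9.3 len 1947 x end 58.1 z at 0 -14.5
at [541.3   7.7 266.3] max mm 22.9 deg 0.0
[0.0114, -0.005, -0.0026, 0, 0, 0, 0.0228, -0.01, -0.0053, 0, 0, 0, 0.0342, -0.015, -0.0079, 0, 0, 0, 0.0456, -0.02, -0.0105, 0, 0, 0, 0.057, -0.025, -0.0132, 0, 0, 0, 0.0684, -0.03, -0.0158, 0, 0, 0, 0.0684, -0.03, -0.0158, 0, 0, 0, 0.0684, -0.03, -0.0158, 0, 0, 0, 0.057, -0.025, -0.0132, 0, 0, 0, 0.0456, -0.02, -0.0105, 0, 0, 0, 0.0342, -0.015, -0.0079, 0, 0, 0, 0.0228, -0.01, -0.0053, 0, 0, 0, 0.0114, -0.005, -0.0026, 0, 0, 0, 0.0114, -0.005, -0.0026, 0, 0, 0]
```

```bash

python3 -m jog '[0.011,-0.005,-0.003,0,0,0, 0.023,-0.01,-0.005,0,0,0, 0.034,-0.015,-0.008,0,0,0, 0.046,-0.02,-0.011,0,0,0, 0.057,-0.025,-0.013,0,0,0, 0.068,-0.03,-0.016,0,0,0, 0.068,-0.03,-0.016,0,0,0, 0.068,-0.03,-0.016,0,0,0, 0.057,-0.025,-0.013,0,0,0, 0.046,-0.02,-0.011,0,0,0, 0.034,-0.015,-0.008,0,0,0, 0.03,-0.012,-0.006,0,0,0]' >/dev/null;python3 -m jog '[0.011,-0.005,-0.003,0,0,0, 0,0,0,0,0,0]'|sed -n 2,3p
cat > see.py <<'E'
from h import *
def avg(n,k=6):
    F=[look(n) for _ in range(k)]; D=np.stack([f[1] for f in F]); D[D==0]=np.nan
    return np.mean([f[0].astype(float) for f in F],0),np.nan_to_num(np.nanmedian(D,0)),F[0][2]
s=state(); t=np.array(s['position']); R=np.array(s['tool_rot'])@Ro.from_euler('y',9.3,degrees=True).as_matrix()
for nm in('top','side'):
    p,d,c=avg(nm); X=cloud(d,c); a=np.radians(-6.8); M=np.array([[np.cos(a),np.sin(a)],[-np.sin(a),np.cos(a)]])
    Q=(X[...,:2]-[522.6,-100.1])@M.T
    inn=(abs(Q[...,0])<78)&(abs(Q[...,1])<93)&(X[...,2]<22)&(d>0)&(X[...,2]>-10); zm=np.median(X[...,2][inn]); print(nm,'tray floor',inn.sum(),zm)
    m=inn&(X[...,2]>zm+2.5); n,l,st,ct=cv2.connectedComponentsWithStats(m.astype(np.uint8))
    for i in range(1,n):
        if st[i,4]>4: print('  tray',st[i].tolist(),'Q',np.median(Q[l==i],axis=0).round(),'z',X[l==i][:,2].max().round(1))
    S=(X-t)@R; S[...,0]+=93.5; S[...,1]*=-1; S[...,2]=19.5-S[...,2]
    vis=(d>0)&(abs(S[...,0])<54)&(abs(S[...,1])<53)&(S[...,2]>-8)&(S[...,2]<45); print(nm,'sieve px',vis.sum(),'floor z',np.percentile(S[...,2][vis&(S[...,2]<15)],[10,50,90]).round(1))
    m=vis&(S[...,2]>9.5); n,l,st,ct=cv2.connectedComponentsWithStats(m.astype(np.uint8))
    for i in range(1,n):
        if st[i,4]>4: print('  sieve',st[i].tolist(),np.median(S[l==i],axis=0).round(),'zmax',S[l==i][:,2].max().round(1))
    np.savez(f'see_{nm}.npz',p=p,d=d,S=S)
E
python3 see.py
```

```text
position: [500.8, 187.8, 262.5]
tool_rot: [[0.175, 0.983, -0.046], [0.952, -0.181, -0.247], [-0.251, -0.0, -0.968]]
top tray floor 2989 4.934445089538258
  tray [377, 188, 4, 2, 8] Q [75. 36.] z 14.9
  tray [415, 194, 5, 51, 59] Q [ -5. -81.] z 21.8
  tray [386, 196, 4, 6, 21] Q [48.  7.] z 20.7
  tray [363, 203, 5, 6, 20] Q [21. 72.] z 15.5
  tray [383, 212, 5, 4, 16] Q [ 2. 13.] z 20.5
top sieve px 1448 floor z [4.1 5.1 6.3]
  sieve [322, 212, 16, 17, 166] [-15. -22.  25.] zmax 34.4
  sieve [322, 229, 24, 15, 232] [-33.  15.  30.] zmax 37.1
side tray floor 1238 5.0116809424456505
  tray [390, 159, 21, 20, 73] Q [-32. -83.] z 21.9
  tray [371, 175, 5, 4, 16] Q [-1. 12.] z 21.2
  tray [353, 185, 21, 19, 63] Q [-30.  83.] z 22.0
side sieve px 795 floor z [3.8 4.8 6.5]
  sieve [342, 145, 29, 22, 342] [-18.  12.  26.] zmax 36.2
```

```bash
cat > pour.py <<'E'
from ik import *
DR=9.3
def pose(lip,az,tau):
    R=tipR(az,tau-DR); Rs=tipR(az,tau); xs=Rs[:,0]; up=-Rs[:,2]
    return np.array(lip)+178.5*xs+1.5*up, R
if __name__=='__main__':
    q=np.array(state()['joints']); print(q.round())
    for lip,az,tau in(((521,-322,180),60,-4),((521,-322,160),60,35),((521,-322,125),60,55),((521,-322,118),60,74)):
        P,R=pose(lip,az,tau); q,e1,e2=ik(P,R,q); print(P.round(),q.round(),round(e1,1),round(e2,1))
    P,R=pose((521,-322,180),60,-4); plan(P,R,28,[1,2,3,4]+[5]*20+[4,3,2,1])
E
python3 pour.py
```

```text
[ -1.  25. -43.  94.  26.  81. -61.]
[ 610. -168.  169.] [ 25.  34. -31.  89.  31.  71. -46.] 0.0 0.0
[ 594. -196.  264.] [ 63.  32. -54.  91.   0.  64. -15.] 0.0 0.0
[ 572. -234.  272.] [ 79.  43. -62.  92. -10.  65.  -1.] 0.0 0.0
[ 545. -281.  290.] [ 87.  55. -66.  89. -17.  71.   8.] 0.0 0.0
at [501.  186.9 262.5] max mm 16.0 deg 0.8
[-0.0082, 0.0048, 0.0048, 0.0002, 0.0001, 0.0009, -0.0163, 0.0096, 0.0096, 0.0004, 0.0001, 0.0018, -0.0244, 0.0146, 0.0144, 0.0007, 0.0002, 0.0026, -0.0324, 0.0197, 0.0191, 0.0009, 0.0002, 0.0035, -0.0403, 0.0251, 0.0238, 0.0011, 0.0003, 0.0044, -0.04, 0.0258, 0.0237, 0.0011, 0.0003, 0.0044, -0.0396, 0.0264, 0.0236, 0.0011, 0.0003, 0.0044, -0.0393, 0.027, 0.0234, 0.0011, 0.0003, 0.0044, -0.0389, 0.0277, 0.0233, 0.0011, 0.0003, 0.0044, -0.0386, 0.0283, 0.0232, 0.0011, 0.0003, 0.0044, -0.0382, 0.0289, 0.023, 0.0011, 0.0003, 0.0044, -0.0378, 0.0295, 0.0229, 0.0011, 0.0003, 0.0044, -0.0374, 0.0301, 0.0228, 0.0011, 0.0003, 0.0044, -0.037, 0.0307, 0.0226, 0.0011, 0.0003, 0.0044, -0.0366, 0.0312, 0.0225, 0.0011, 0.0003, 0.0044, -0.0362, 0.0318, 0.0224, 0.0011, 0.0003, 0.0044, -0.0358, 0.0324, 0.0222, 0.0011, 0.0003, 0.0044, -0.0354, 0.033, 0.0221, 0.0011, 0.0003, 0.0044, -0.0349, 0.0335, 0.0219, 0.0011, 0.0003, 0.0044, -0.0345, 0.0341, 0.0218, 0.0011, 0.0003, 0.0044, -0.034, 0.0346, 0.0216, 0.0011, 0.0003, 0.0044, -0.0336, 0.0352, 0.0215, 0.0011, 0.0003, 0.0044, -0.0331, 0.0357, 0.0213, 0.0011, 0.0003, 0.0044, -0.0326, 0.0362, 0.0212, 0.0011, 0.0003, 0.0044, -0.0257, 0.0294, 0.0168, 0.0009, 0.0002, 0.0035, -0.019, 0.0223, 0.0125, 0.0007, 0.0002, 0.0026, -0.0126, 0.015, 0.0083, 0.0004, 0.0001, 0.0018, -0.0063, 0.0075, 0.0041, 0.0002, 0.0001, 0.0009]
```

```bash

python3 -m jog '[-0.008,0.005,0.005,0,0,0.001, -0.016,0.01,0.01,0,0,0.002, -0.024,0.015,0.014,0.001,0,0.003, -0.032,0.02,0.019,0.001,0,0.004, -0.04,0.025,0.024,0.001,0,0.004, -0.04,0.026,0.024,0.001,0,0.004, -0.04,0.026,0.024,0.001,0,0.004, -0.039,0.027,0.023,0.001,0,0.004, -0.039,0.028,0.023,0.001,0,0.004, -0.039,0.028,0.023,0.001,0,0.004, -0.038,0.029,0.023,0.001,0,0.005, -0.038,0.03,0.023,0.001,0,0.005]' >/dev/null
python3 -m jog '[-0.037,0.03,0.023,0.001,0,0.005, -0.037,0.031,0.023,0.001,0,0.005, -0.037,0.031,0.022,0.001,0,0.005, -0.036,0.032,0.022,0.001,0,0.005, -0.036,0.032,0.022,0.001,0,0.004, -0.035,0.033,0.022,0.001,0,0.004, -0.035,0.034,0.022,0.001,0,0.004, -0.034,0.034,0.022,0.001,0,0.004, -0.034,0.035,0.022,0.001,0,0.004, -0.034,0.035,0.021,0.001,0,0.004, -0.033,0.036,0.021,0.001,0,0.004, -0.033,0.036,0.021,0.001,0,0.004]' >/dev/null
python3 -m jog '[-0.026,0.029,0.017,0.001,0,0.004, -0.019,0.022,0.012,0,0,0.003, -0.013,0.015,0.008,0,0,0.002, -0.006,0.007,0.004,0,0,0.001, 0,0,0,0,0,0]'
python3 - <<'E'
from pour import *
s=state(); print(s['joints'].round()); hpitch()
P,R=pose((521,-322,160),60,35); plan(P,R,10,[1,2,3,3,3,3,3,3,2,1])
E
```

```text
t: 32.47
position: [610.1, -168.7, 173.3]
tool_rot: [[0.487, 0.866, -0.114], [0.837, -0.5, -0.223], [-0.25, 0.014, -0.968]]
ft_force: [0.0, 0.3, -3.2]
opening: 0.176
grasp_force: 30.0
[ 24.  34. -30.  90.  30.  71. -46.]
pitch mouth-down +: -9.3 len 1945 x end 58.3 z at 0 -14.4
at [ 610.1 -167.9  173.5] max mm 12.0 deg 5.0
[-0.0075, 0.0001, -0.011, 0.0002, 0.0093, 0, -0.0144, 0.0003, -0.0224, 0.0004, 0.0186, 0, -0.0196, 0.0004, -0.0348, 0.0005, 0.0279, 0.0001, -0.0165, 0.0003, -0.0364, 0.0005, 0.0279, 0.0001, -0.0132, 0.0003, -0.0377, 0.0005, 0.0279, 0.0001, -0.0099, 0.0002, -0.0387, 0.0005, 0.0279, 0.0001, -0.0064, 0.0001, -0.0394, 0.0005, 0.0279, 0.0001, -0.003, 0.0001, -0.0398, 0.0005, 0.0279, 0.0001, 0.0004, 0, -0.0266, 0.0004, 0.0186, 0, 0.001, 0, -0.0133, 0.0002, 0.0093, 0]
```

```bash

python3 -m jog '[-0.008,0,-0.011,0,0.009,0, -0.014,0,-0.022,0,0.019,0, -0.02,0,-0.035,0.001,0.028,0, -0.017,0,-0.036,0.001,0.028,0, -0.013,0,-0.038,0.001,0.028,0, -0.01,0,-0.039,0,0.028,0, -0.006,0,-0.039,0.001,0.028,0, -0.003,0,-0.04,0,0.028,0, 0,0,-0.027,0,0.019,0, 0,0,-0.013,0,0.009,0]'
python3 - <<'E'
from pour import *
s=log(); print(s['joints'].round())
P,R=pose((521,-322,122),60,74); plan(P,R,12,[1,2,3,3,3,3,3,3,3,3,2,1])
E
```

```text
t: 33.35
position: [592.0, -199.9, 264.4]
tool_rot: [[0.451, 0.864, 0.223], [0.778, -0.503, 0.377], [0.438, 0.003, -0.899]]
ft_force: [-0.5, -0.7, -2.8]
opening: 0.179
grasp_force: 30.0
[ 61.  30. -48.  91.  -4.  62.  -9.]
at [ 592.  -199.9  264.4] max mm 9.8 deg 3.9
[-0.0079, 0, -0.0075, 0, 0.0072, 0, -0.0155, 0, -0.0154, 0.0001, 0.0144, 0, -0.0221, 0, -0.0241, 0.0001, 0.0215, 0, -0.0205, 0, -0.0255, 0.0001, 0.0215, 0, -0.0187, -0.0001, -0.0268, 0.0001, 0.0215, 0, -0.0168, -0.0001, -0.028, 0.0001, 0.0215, 0, -0.0149, -0.0001, -0.0291, 0.0001, 0.0215, 0, -0.0129, -0.0001, -0.03, 0.0001, 0.0215, 0, -0.0108, -0.0001, -0.0308, 0.0001, 0.0215, 0, -0.0087, -0.0001, -0.0315, 0.0001, 0.0215, 0, -0.0044, -0.0001, -0.0214, 0.0001, 0.0144, 0, -0.0017, 0, -0.0108, 0, 0.0072, 0]
```

```bash

python3 -m jog '[-0.008,0,-0.008,0,0.007,0, -0.016,0,-0.015,0,0.014,0, -0.022,0,-0.024,0,0.022,0, -0.02,0,-0.026,0,0.022,0, -0.019,0,-0.027,0,0.022,0, -0.017,0,-0.028,0,0.022,0, -0.015,0,-0.029,0,0.022,0, -0.013,0,-0.03,0,0.022,0, -0.011,0,-0.031,0,0.022,0, -0.009,0,-0.032,0,0.022,0, -0.004,0,-0.021,0,0.014,0, -0.002,0,-0.011,0,0.007,0]'
python3 -m jog '[0,0,0,0,0,0, 0,0,0,0,0,0, 0,0,0,0,0,0, 0,0,0,0,0,0, 0,0,0,0,0,0, 0,0,0,0,0,0]'
cat > binchk.py <<'E'
from pour import *
s=log(); print(s['joints'].round()); hpitch()
for n in('top','side'):
    D=[];
    for _ in range(5): p,d,c=look(n); D.append(d)
    d=np.median(D,0); X=cloud(d,c); a=np.radians(7.7); M=np.array([[np.cos(a),np.sin(a)],[-np.sin(a),np.cos(a)]]); Q=(X[...,:2]-[508.8,-343.9])@M.T
    inn=(d>0)&(abs(Q[...,0])<73)&(abs(Q[...,1])<73)&(X[...,2]<45); print(n,inn.sum(),np.median(X[...,2][inn]))
    m=inn&(X[...,2]>15)&(abs(Q).max(-1)<70); k,l,st,ct=cv2.connectedComponentsWithStats(m.astype(np.uint8))
    for i in range(1,k):
        if st[i,4]>8: print(st[i].tolist(),np.median(Q[l==i],axis=0).round(),X[l==i][:,2].max().round())
E
python3 binchk.py
```

```text
t: 34.35
position: [545.5, -279.5, 291.4]
tool_rot: [[0.21, 0.866, 0.454], [0.363, -0.5, 0.786], [0.908, -0.0, -0.42]]
ft_force: [-0.1, 0.0, -2.7]
opening: 0.182
grasp_force: 30.0
t: 34.85
position: [546.2, -277.6, 293.3]
tool_rot: [[0.209, 0.867, 0.453], [0.367, -0.499, 0.785], [0.906, 0.002, -0.422]]
ft_force: [-0.0, -0.1, -1.4]
opening: 0.179
grasp_force: 30.0
[ 86.  50. -59.  89. -25.  70.  16.]
pitch mouth-down +: -9.0 len 1941 x end 57.7 z at 0 -14.0
top 1558 5.113036881183234
[491, 213, 11, 12, 91] [-14. -58.] 33.0
[459, 225, 11, 11, 75] [-34.  42.] 33.0
[492, 229, 13, 10, 94] [-58. -52.] 33.0
side 612 5.297243525254601
[430, 127, 11, 8, 49] [-18. -56.] 33.0
[441, 133, 9, 9, 39] [-59. -49.] 32.0
```

```bash
sed -i 's/DR=9.3/DR=9.1/' pour.py; python3 - <<'E'
from pour import *
P,R=pose((530,-310,185),62,0); print(P); plan(P,R,18,[1,2,3]+[4]*12+[3,2,1])
E
```

```text
[ 613.80067396 -152.39385467  186.5       ]
at [ 545.9 -278.4  292.8] max mm 11.9 deg 5.0
[-0.002, -0.0002, 0.0097, 0.0001, -0.0069, -0.0002, -0.0036, -0.0005, 0.0195, 0.0002, -0.0137, -0.0003, -0.0041, -0.0007, 0.0294, 0.0003, -0.0206, -0.0005, -0.003, -0.0009, 0.0395, 0.0004, -0.0275, -0.0007, 0.0005, -0.0008, 0.0396, 0.0004, -0.0275, -0.0007, 0.0039, -0.0008, 0.0394, 0.0004, -0.0275, -0.0007, 0.0073, -0.0007, 0.0389, 0.0004, -0.0275, -0.0007, 0.0106, -0.0007, 0.0382, 0.0004, -0.0275, -0.0007, 0.0138, -0.0006, 0.0371, 0.0004, -0.0275, -0.0007, 0.017, -0.0005, 0.0358, 0.0004, -0.0275, -0.0007, 0.02, -0.0004, 0.0342, 0.0004, -0.0275, -0.0007, 0.0229, -0.0003, 0.0323, 0.0004, -0.0275, -0.0007, 0.0256, -0.0003, 0.0302, 0.0004, -0.0275, -0.0007, 0.0281, -0.0002, 0.0279, 0.0004, -0.0275, -0.0007, 0.0304, -0.0001, 0.0254, 0.0004, -0.0275, -0.0007, 0.0244, 0, 0.017, 0.0003, -0.0206, -0.0005, 0.0169, 0.0001, 0.0103, 0.0002, -0.0137, -0.0003, 0.0087, 0, 0.0048, 0.0001, -0.0069, -0.0002]
```

```bash

python3 -m jog '[-0.002,0,0.01,0,-0.007,0, -0.004,0,0.02,0,-0.014,0, -0.004,-0.001,0.029,0,-0.021,-0.001, -0.003,-0.001,0.04,0.001,-0.028,-0.001, 0,-0.001,0.04,0,-0.027,-0.001, 0.004,-0.001,0.039,0,-0.028,-0.001, 0.007,-0.001,0.039,0.001,-0.027,-0.001, 0.011,-0.001,0.038,0,-0.028,-0.001, 0.014,-0.001,0.037,0,-0.027,-0.001, 0.017,0,0.036,0.001,-0.028,0, 0.02,0,0.034,0,-0.027,-0.001, 0.023,0,0.032,0,-0.028,-0.001]' >/dev/null
python3 -m jog '[0.026,0,0.03,0.001,-0.027,0, 0.028,0,0.028,0,-0.028,-0.001, 0.03,0,0.025,0,-0.027,-0.001, 0.024,0,0.017,0.001,-0.021,0, 0.017,0,0.01,0,-0.014,0, 0.009,0,0.005,0,-0.007,0]'
python3 - <<'E'
from pour import *
hpitch(); xs=np.array([np.cos(np.radians(79.7)),np.sin(np.radians(79.7)),0])
plan(np.array([484,190,80.])+93.5*xs+[0,0,19.5],tipR(79.7,-DR),24,[1,2,3,4]+[5]*16+[4,3,2,1])
E
```

```text
t: 36.9
position: [614.8, -148.5, 185.9]
tool_rot: [[0.46, 0.885, -0.072], [0.873, -0.466, -0.148], [-0.164, 0.005, -0.986]]
ft_force: [0.9, 0.7, -1.6]
opening: 0.181
grasp_force: 30.0
pitch mouth-down +: -9.3 len 1941 x end 58.2 z at 0 -14.3
at [ 614.8 -148.3  185.5] max mm 22.7 deg 0.9
[0.0112, -0.01, 0.001, -0.0001, 0, -0.001, 0.0225, -0.02, 0.002, -0.0003, 0, -0.0019, 0.034, -0.0298, 0.0029, -0.0004, 0.0001, -0.0029, 0.0457, -0.0394, 0.0039, -0.0006, 0.0001, -0.0038, 0.0577, -0.0486, 0.0048, -0.0007, 0.0001, -0.0048, 0.0584, -0.0477, 0.0047, -0.0007, 0.0001, -0.0048, 0.0591, -0.0468, 0.0046, -0.0007, 0.0001, -0.0048, 0.0598, -0.0459, 0.0045, -0.0007, 0.0001, -0.0048, 0.0605, -0.045, 0.0044, -0.0007, 0.0001, -0.0048, 0.0612, -0.0441, 0.0043, -0.0007, 0.0001, -0.0048, 0.0618, -0.0432, 0.0043, -0.0007, 0.0001, -0.0048, 0.0625, -0.0423, 0.0042, -0.0007, 0.0001, -0.0048, 0.0631, -0.0414, 0.0041, -0.0007, 0.0001, -0.0048, 0.0637, -0.0404, 0.0041, -0.0007, 0.0001, -0.0048, 0.0643, -0.0395, 0.004, -0.0007, 0.0001, -0.0048, 0.0649, -0.0385, 0.0039, -0.0007, 0.0001, -0.0048, 0.0655, -0.0375, 0.0039, -0.0007, 0.0001, -0.0048, 0.066, -0.0365, 0.0038, -0.0007, 0.0001, -0.0048, 0.0666, -0.0356, 0.0037, -0.0007, 0.0001, -0.0048, 0.0671, -0.0346, 0.0037, -0.0007, 0.0001, -0.0048, 0.0541, -0.0268, 0.0029, -0.0006, 0.0001, -0.0038, 0.0408, -0.0196, 0.0022, -0.0004, 0.0001, -0.0029, 0.0273, -0.0129, 0.0014, -0.0003, 0, -0.0019, 0.0137, -0.0063, 0.0007, -0.0001, 0, -0.001]
```

```bash

python3 -m jog '[0.011,-0.01,0.001,0,0,-0.001, 0.023,-0.02,0.002,0,0,-0.002, 0.034,-0.03,0.003,-0.001,0,-0.003, 0.046,-0.039,0.004,0,0,-0.004, 0.058,-0.049,0.005,-0.001,0,-0.005, 0.058,-0.048,0.005,-0.001,0,-0.005, 0.059,-0.047,0.005,0,0,-0.005, 0.06,-0.046,0.004,-0.001,0,-0.005, 0.06,-0.045,0.004,-0.001,0,-0.005, 0.061,-0.044,0.004,-0.001,0,-0.005, 0.062,-0.043,0.004,0,0,-0.005, 0.063,-0.042,0.004,-0.001,0,-0.005]' >/dev/null
python3 -m jog '[0.063,-0.041,0.004,-0.001,0,-0.005, 0.064,-0.04,0.004,0,0,-0.005, 0.064,-0.04,0.004,-0.001,0,-0.005, 0.065,-0.039,0.004,-0.001,0,-0.005, 0.066,-0.038,0.004,-0.001,0,-0.005, 0.066,-0.037,0.004,0,0,-0.005, 0.067,-0.036,0.004,-0.001,0,-0.004, 0.067,-0.035,0.004,-0.001,0,-0.004, 0.054,-0.027,0.003,-0.001,0,-0.004, 0.041,-0.02,0.002,0,0,-0.003, 0.027,-0.013,0.001,0,0,-0.002, 0.014,-0.006,0.001,0,0,-0.001]' >/dev/null
python3 -m jog '[0,0,0,0,0,0, 0,0,0,0,0,0]'
python3 - <<'E'
from pour import *
hpitch(); xs=np.array([np.cos(np.radians(79.7)),np.sin(np.radians(79.7)),0])
plan(np.array([484,190,2.])+93.5*xs+[0,0,19.5],tipR(79.7,-9.2),10,[1,2,3,3,3,3,2,1,1,.5])
E
```

```text
t: 39.12
position: [499.6, 277.0, 99.0]
tool_rot: [[0.176, 0.984, -0.031], [0.97, -0.178, -0.162], [-0.165, -0.001, -0.986]]
ft_force: [0.7, 0.2, -1.6]
opening: 0.183
grasp_force: 30.0
pitch mouth-down +: -9.2 len 1944 x end 58.1 z at 0 -14.3
at [499.8 276.7  99. ] max mm 12.0 deg 0.1
[0.0031, 0, 0.0129, 0, 0.0001, 0, 0.0062, 0, 0.0258, 0, 0.0002, 0, 0.0093, 0, 0.0388, -0.0001, 0.0003, 0, 0.0092, 0, 0.0388, -0.0001, 0.0003, 0, 0.0092, 0, 0.0388, -0.0001, 0.0003, 0, 0.0092, 0, 0.0388, -0.0001, 0.0003, 0, 0.0061, 0, 0.0259, 0, 0.0002, 0, 0.003, 0, 0.0129, 0, 0.0001, 0, 0.003, 0, 0.0129, 0, 0.0001, 0, 0.0015, 0, 0.0065, 0, 0, 0]
```

```bash

python3 -m jog '[0.003,0,0.013,0,0,0, 0.006,0,0.026,0,0,0, 0.009,0,0.039,0,0.001,0, 0.009,0,0.039,0,0,0, 0.009,0,0.039,0,0,0, 0.009,0,0.039,0,0.001,0, 0.006,0,0.026,0,0,0, 0.003,0,0.013,0,0,0, 0.003,0,0.013,0,0,0, 0.0015,0,0.0065,0,0,0, 0,0,0,0,0,0, 0,0,0,0,0,0]'
python3 -m jog '[0,0,0.003,0,0,0, 0,0,0.003,0,0,0, 0,0,0,0,0,0, 0,0,0,0,0,0]'
```

```text
t: 40.17
position: [500.3, 283.0, 21.4]
tool_rot: [[0.175, 0.984, -0.029], [0.972, -0.177, -0.155], [-0.158, -0.001, -0.987]]
ft_force: [-0.7, 1.0, -2.1]
opening: 0.18
grasp_force: 30.0
t: 40.5
position: [500.3, 282.6, 19.6]
tool_rot: [[0.175, 0.984, -0.029], [0.972, -0.177, -0.156], [-0.158, -0.001, -0.987]]
ft_force: [0.3, -0.7, 0.1]
opening: 0.181
grasp_force: 30.0
```

```bash

python3 -m jog '[0,0,0.002,0,0,0, 0,0,0,0,0,0]' >/dev/null; python3 -m jog '[0,0,0,0,0,0, 0,0,0,0,0,0, 0,0,0,0,0,0, 0,0,0,0,0,0]' 0.2
python3 -m jog '[0,0,-0.03,0,0,0, 0,0,-0.07,0,0,0, 0,0,-0.12,0,0,0, 0,0,-0.13,0,0,0, 0,0,-0.13,0,0,0, 0,0,-0.13,0,0,0, 0,0,-0.13,0,0,0, 0,0,-0.06,0,0,0, 0,0,0,0,0,0]'
python3 - <<'E'
from h import *
z0=np.load('top0.npz'); F=[look('top') for _ in range(5)]; c=F[0][2]; d=np.median([f[1] for f in F],0); X=cloud(d,c); X0=cloud(z0['d'],c)
for nm,b in dict(tin=(560,660,240,350),vial=(370,430,310,380),filter=(690,760,160,250),reel=(700,785,15,100),meter=(700,800,-310,-150),driver=(320,365,-320,-105),tray=(400,640,-230,30),bin=(400,630,-460,-235),sieve=(400,560,70,350)).items():
    o=[]
    for Y in(X0,X):
        m=(Y[...,0]>b[0])&(Y[...,0]<b[1])&(Y[...,1]>b[2])&(Y[...,1]<b[3])&(Y[...,2]>10)&(Y[...,2]<80); o.append((m.sum(),Y[m].mean(0).round(1).tolist() if m.any() else 0))
    print(nm,o)
m=(X[...,0]>400)&(X[...,0]<560)&(X[...,1]>80)&(X[...,1]<350)&(X[...,2]>22)&(X[...,2]<45)
print('sieve rim z',np.percentile(X[m][:,2],[5,50,95]).round(1), cv2.minAreaRect(X[m][:,:2].astype(np.float32)))
A=np.c_[X[m][:,:2],np.ones(m.sum())]; print('plane',np.linalg.lstsq(A,X[m][:,2],rcond=None)[0])
# stray bits on bench
m=((X[...,2]>5)&(X[...,2]<25)&(X[...,0]>300)&(X[...,0]<700)&(X[...,1]>-480)&(X[...,1]<400)).astype(np.uint8); n,l,st,ct=cv2.connectedComponentsWithStats(m)
print([(st[i].tolist(),np.median(X[l==i],axis=0).round().tolist()) for i in range(1,n) if st[i,4]>9])
E
```

```text
t: 41.0
position: [500.0, 282.3, 18.6]
tool_rot: [[0.175, 0.984, -0.03], [0.972, -0.177, -0.156], [-0.159, -0.002, -0.987]]
ft_force: [-0.6, -0.2, -0.6]
opening: 0.392
grasp_force: 0.0
t: 41.75
position: [507.9, 322.4, 261.4]
tool_rot: [[0.175, 0.984, -0.023], [0.973, -0.176, -0.15], [-0.152, 0.004, -0.988]]
ft_force: [-1.4, 1.0, 0.5]
opening: 0.401
grasp_force: 0.0
tin [(np.int64(438), [600.7, 299.0, 50.6]), (np.int64(388), [605.3, 295.9, 53.1])]
vial [(np.int64(46), [401.2, 341.8, 43.2]), (np.int64(0), 0)]
filter [(np.int64(236), [723.6, 208.9, 22.1]), (np.int64(239), [723.4, 208.6, 22.1])]
reel [(np.int64(377), [740.3, 57.6, 36.8]), (np.int64(380), [740.1, 57.6, 37.0])]
meter [(np.int64(1215), [751.5, -228.1, 30.3]), (np.int64(1217), [751.7, -227.9, 30.4])]
driver [(np.int64(375), [340.4, -243.8, 22.2]), (np.int64(380), [340.4, -243.4, 22.0])]
tray [(np.int64(1046), [526.9, -112.4, 35.9]), (np.int64(1079), [530.4, -110.0, 35.5])]
bin [(np.int64(1745), [507.9, -354.1, 53.2]), (np.int64(2012), [503.9, -356.8, 49.9])]
sieve [(np.int64(474), [496.7, 312.2, 22.1]), (np.int64(882), [483.8, 196.8, 26.5])]
sieve rim z [28.5 33.2 36. ] ((490.1571960449219, 230.42369079589844), (236.39736938476562, 125.92902374267578), 79.80992126464844)
plane [1.67978223e-03 1.39152169e-02 2.89013750e+01]
[([360, 180, 60, 71, 1875], [527.0, -103.0, 6.0]), ([449, 187, 58, 60, 1123], [517.0, -363.0, 6.0]), ([251, 189, 12, 12, 21], [585.0, 280.0, 13.0]), ([441, 195, 12, 55, 114], [496.0, -265.0, 15.0]), ([267, 210, 36, 37, 346], [488.0, 217.0, 6.0]), ([453, 211, 5, 7, 17], [523.0, -294.0, 6.0]), ([289, 213, 6, 4, 10], [535.0, 188.0, 7.0]), ([301, 216, 19, 39, 443], [474.0, 128.0, 12.0]), ([292, 241, 6, 5, 13], [449.0, 179.0, 6.0]), ([284, 245, 4, 6, 11], [435.0, 203.0, 6.0]), ([294, 246, 6, 7, 14], [433.0, 174.0, 6.0]), ([397, 273, 71, 9, 262], [342.0, -237.0, 21.0])]
```

```bash
python3 - <<'E'
from h import *
z0=np.load('side0.npz'); p,d,c=look('side'); X=cloud(d,c); X0=cloud(z0['d'],c)
for nm,b in dict(vial=(370,430,300,380),tin=(560,660,240,350)).items():
    for Y in(X0,X):
        m=(Y[...,0]>b[0])&(Y[...,0]<b[1])&(Y[...,1]>b[2])&(Y[...,1]<b[3])&(Y[...,2]>12)&(Y[...,2]<66); print(nm,m.sum(),Y[m].mean(0).round(1),Y[m][:,2].max())
print(state()['t'])
E
```

```text
vial 69 [395.6 345.5  40.6] 63.443159979757525
vial 68 [395.7 345.7  41.4] 60.828167788838414
tin 505 [593.6 304.9  45.2] 60.0728040122724
tin 397 [598.8 302.9  47.6] 61.42251672476732
42.05
```

```bash
python3 -c "
from plant import *
print(sign_off())"
```

```text
the job is handed in; nothing more can be done
None
```

The job is handed in at about 42 s of robot time: camera depth shows all four nuts in the tray and three adapters in the bin. The empty sieve is released flat on the open bench, and the tin, vial, filter, reel, meter and driver show no shift.

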